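# Tube frame onto the shaker's twin pins

## Robot

A 6-joint arm with a two-finger parallel gripper is mounted at the origin on the work surface. World frame = base frame: x ahead of the robot, y to its left, z up, the work surface at z = 0. Lengths are in m, angles in rad, forces in N, time in s.
With the tool pointing down it reaches from about 0.35 to 0.975 m from the base axis. Payload 4.9 kg.
Tool frame: the origin (TCP) lies on the centre line of the jaws, within the pads' length; the fingertips stand 14 mm ahead of it and the grasp point (between the pads) lies 5 mm behind it; y points along the fingers, z is the direction in which the jaws open and shut, and the axes are right-handed (so a half turn about y gives the same grasp; the last joint's range is limited). The gripper opens to 85 mm and grips with 20 to 120 N. Pads are 22 mm wide; open, the fingers measure 114 mm over their backs; the gripper's body (76 mm by 85 mm) begins 54 mm behind the grasp point. The pads swing forward as they close: fully open they stand 13 mm farther back than shut.
Start: joints at [-1.227, 0.053, 1.613, -0, 1.476, -0.119], TCP at [0.279, -0.559, 0.214] pointing down, gripper open.
Joint ranges: [-3.01, 3.01], [-1.01, 2.22], [0.06, 2.58], [-1.02, 4.17], [0.09, 2.62], [-3.14, 3.14]. Speed limits (rad/s): [2.57, 2.57, 3.14, 3.14, 3.14, 3.14].

## Interface

Orientations are given as a rotation vector (axis times angle).
In Python, from station import ctrl gives the robot as it stands.
- The arm moves only by the tool servo_tool, never from a script. Its arguments are lists of equal length, an entry for each row: "delta_pos": the shift along the tool's x, y, z in m, a list of three; "dr": the turn, a rotation vector about the tool's x, y, z in degrees, a list of three; "grip": the opening, from 0 (shut) to 1 (fully open). In form: {"delta_pos": [[x, y, z], ...], "dr": [[rx, ry, rz], ...], "grip": [grip, ...]}. A call has 1 to 5 rows; each row shifts and turns the pose as measured when the row begins, along the tool's axes as they then stand; what a row does not reach is not made up. A row lasts 1/8 s, in which the tool goes at most 62.5 mm and 10.7 degrees, less where a joint would pass 70% of its speed; a pose out of reach is approached as far as the arm can. A call is refused whole if a number of a shift passes 0.0625 or a number of a turn 10.7, either way. A call with a gripper value outside its range is refused whole. The fingers move at their own pace and stop on an object; "grip_force" is the grip in N (left out, the last holds). Time passes only in rows, so rows that do not move let the fingers close. It gives the time, the measured TCP pose, the force and the opening at its end, in the units of the state.
- ctrl.get_obs(): the state, without advancing time (a new reading comes with each control period).
- ctrl.get_image(name): name is "side" or "top"; returns the picture (400x640x3 uint8, red, green, blue); there is no depth.
- ctrl.camera_params(name): a dict with "fovy" (degrees; the focal length in pixels is half the picture's height over the tangent of half this angle, whatever the lens; pixels are square), "cx", "cy" (the principal point, pixels), "eye" and "rotation" of the camera in the world. Camera axes: x right, y down, z forward; pixel columns grow to the right and rows downward; lengths in m; the calibration is good to about 2 mm. A picture is of the moment at which its call begins. camera_params takes no time and is no camera call.
- ctrl.finish_job(): hands the job in, once; it reports no verdict.
Trained networks look in the newest picture that a camera, given by its name, has taken for a name from the list of things; names that differ only in an ending like _2 or _b are one class to them, and where a whole thing is asked for, a point or a joint stands for the part that bears it (a point fixed in the world has none). Each returns a list of dicts, best first, with "score" (0 to 1); they miss things now and then, are a little off and sometimes report something else, mostly with a low value. They report only what shows in the picture. A call takes as long as a camera call. They do not tell look-alikes from the thing itself.
- ctrl.masks_of(camera, label): "pixels" (400x640 bool, what is visible of it) and "extent" ([left, top, right, bottom] in pixels, round what is visible of it).
The state is a dict: "t": time; "q": joint angles; "dq": joint speeds; "effort": joint torques, N m; "tool_pos": TCP position; "tool_rot": TCP orientation; "contact_force": force on the tool from outside, world axes, zero at the start; "wrist_torque": the same for the moment, N m; "opening": finger opening in m.
Only numpy, scipy, OpenCV 4.12 (cv2) and the standard library are available. Lean on these libraries where they do the work, as an engineer would, in place of code of your own. Each camera call takes 0.05 s, during which the arm holds its last target.

## Task

Lift the tube frame by its handle, hang it over both pins of the shaker together and lower it gently until it lies flat, fully home on the carriage, then swing the catch closed to its stop over the frame's end and let go. The carriage has stopped somewhere in its stroke, so feel for the pins with light pressure (never more than 40 N on the shaker), and leave the other things on the bench where they are.

Things in the scene. Friction and masses are not known exactly. Their poses are not given: they have to be found in the camera images.
- shaker: Reciprocating laboratory shaker, white housing 230 x 310 x 62 mm, fixed to the bench. Origin under the housing's centre; x across the housing (grey control panel on the -x side), y along its long side, z up. On top a flat grey carriage, 150 (x) x 290 (y) mm, upper face 82 mm above the bench, carries two pins and a swing catch and has stopped somewhere in its stroke.
- stroke_mid (a point): Fixed point of the shaker, 82 mm above its origin, axes as the shaker's: where the centre of the carriage's upper face is at mid-stroke. The carriage is braked; its true centre is off by an unmeasured amount, anywhere from -22 to +22 mm along the shaker's x; exact in y and z.
- pin_mid (a point): Fixed point of the shaker at y = +75 mm, 102 mm above its origin: tip of one steel pin if the carriage were at mid-stroke; its twin is at y = -75. Pins: 10 mm across, 20 mm above the carriage, tips chamfered to 8 mm in the last 2.5 mm. Both share a sprung bar: they sink together from 3.3 N, 1 N more per mm, hard stop at 6 mm (9.3 N), and spring up when holes come over them.
- tube_frame: Aluminium tube frame: flat plate 110 (x) x 220 (y) x 8 mm with two through holes, 13 mm across, on its long centre line at y = -75 and +75 mm; origin at the centre of the underside, z up. Four capped tubes (25 mm across, tops 52 mm above the underside) are fixed to it at x = +-36, y = +-50 mm. 0.35 to 0.6 kg. Lies flat on the bench at first. Fits either way round.
- frame_handle (a point): Centre of the frame's carrying handle, 60 mm above the middle of the frame's underside; axes as the frame's. The handle is a black bar along the frame's y, 88 mm long, 14 mm wide (x), 16 mm high, on posts at its ends (clear between y = -36 and +36 mm), with 44 mm free below the bar.
- catch (a joint): Swing catch, rad. 0 = closed, at its stop, arm along the shaker's -y over the frame's end; 1.57 = open, arm along the shaker's -x. Arm 41 mm long, 10.5 to 15.5 mm above the carriage; an upright post 10 mm across stands on it 36 mm from the pivot, top 45.5 mm above the carriage. Light friction, about 1.4 N at the post; stays where left.
- catch_mid (a point): Fixed point of the shaker at y = +130 mm, 82 mm above its origin: the catch's vertical pivot at the carriage's upper face if the carriage were at mid-stroke. The pivot shares the carriage's unmeasured offset along x; once the frame is seated the pivot is on the frame's long centre line, 130 mm from its middle towards the shaker's +y.
- wash_bottle: Bystander: closed white plastic wash bottle with a red cap, 68 mm across, 170 mm tall; origin at the centre of its underside.
- beaker: Bystander: glass beaker, 72 mm across, 85 mm tall; origin at the centre of its underside.
- tape_roll: Bystander: roll of yellow tape lying flat, 90 mm across, 20 mm tall; origin at the centre of its underside.
- screwdriver: Bystander: screwdriver lying on the bench; origin at the centre of its underside.
- amber_jar: Bystander: amber jar, 64 mm across, 90 mm tall; origin at the centre of its underside.
- amber_bottle: Bystander: amber bottle, 72 mm across, 150 mm tall; origin at the centre of its underside.
- flask: Bystander: conical glass flask, 84 mm across, 113 mm tall; origin at the centre of its underside.
- stopper: Bystander: small rubber stopper, 28 mm across, 30 mm tall; origin at the centre of its underside.
Not all that is in view belongs to the job. What is shaped like the tube_frame but blue is not meant.

How it is judged:
On the way, in this order (a step that is already met when the one before it is completed fails the run):
1. the frame is lifted clear of the bench (height (world z) of frame_handle above 0.13 m), for 0.2 s.
2. the frame lies flat and fully home on the carriage over both pins, the catch still open (z of frame_handle in the frame of shaker between 0.138 and 0.1445 m and angle between frame_handle's own z axis and vertical below 0.035 rad and x of frame_handle in the frame of shaker between -0.028 and 0.028 m and y of frame_handle in the frame of shaker between -0.006 and 0.006 m and angle between the y axis of tube_frame and the y axis of shaker, either way round below 0.06 rad and value of joint catch above 1 rad), for 0.2 s.
At the end, for the whole second after the job is handed in: The frame rests released, flat and fully home over both pins (handle within 2.5 mm of its seated height, 142 mm above the shaker's underside; tilt under 0.035 rad; within 28 mm of the shaker's centre in x, 6 mm in y, 0.06 rad in yaw), at rest, the catch under 0.2 rad (z of frame_handle in the frame of shaker between 0.138 and 0.1445 m and angle between frame_handle's own z axis and vertical below 0.035 rad and x of frame_handle in the frame of shaker between -0.028 and 0.028 m and y of frame_handle in the frame of shaker between -0.006 and 0.006 m and angle between the y axis of tube_frame and the y axis of shaker, either way round below 0.06 rad and value of joint catch below 0.2 rad and linear speed of tube_frame below 0.02 m/s and angular speed of tube_frame below 0.1 rad/s and contact force between the fingers and tube_frame below 0.1 N); the robot touches nothing.
It fails at once if the frame is forced or dropped onto the shaker: more than 40 N between them (contact force between tube_frame and shaker above 40 N).
It fails at once if the shaker is pressed by the robot with more than 40 N (contact force between any of the fingers, the arm and shaker above 40 N).
It fails at once if a bystander is moved by more than 40 mm (distance of any of wash_bottle, beaker, tape_roll, screwdriver, amber_jar, amber_bottle, flask, stopper from where it was at the start of the episode above 0.04 m).
It also fails if it takes over 72 s, if anything falls off the work surface, if the arm or the gripper's body presses on something with over 40 N, if the wrist force passes 120 N, or if a joint passes its speed limit or range.

## Working session

There is one attempt and no reset: what is moved stays moved. The work goes in short steps, Python scripts to look and compute and a tool call to move; the robot and the scene stay as the last step left them, time stands still between calls to the robot, and variables do not carry over. Pictures are saved under pics/ and viewed, and the job is handed in when it is done.

Besides the shell and the picture viewer there is one more tool, called after "Emit:" as name(argument=value, ...) on one line, values as JSON. servo_tool: Moves the arm, as the interface text tells. Its arguments: {"type":"object","properties":{"delta_pos":{"type":"array","items":{"type":"array","items":{"type":"number"}}},"dr":{"type":"array","items":{"type":"array","items":{"type":"number"}}},"grip":{"type":"array","items":{"type":"number"}},"grip_force":{"type":"number"}},"required":["delta_pos","dr","grip"]}

```bash
ls; mkdir -p pics
python3 - <<'E'
from station import ctrl
import cv2
print(ctrl.get_obs())
for n in("top","side"):
    im=ctrl.get_image(n); cv2.imwrite(f"pics/{n}0.png",im[:,:,::-1]); print(n,ctrl.camera_params(n))
    for l in ("tube_frame","shaker","catch"):
        for d in ctrl.masks_of(n,l): print(l,d["score"],d["extent"])
E
```

```text
pics
{'t': 0.0, 'q': array([-1.22704055e+00,  5.33163450e-02,  1.61430622e+00, -1.36264694e-05,
        1.47602776e+00, -1.19007512e-01]), 'dq': array([-4.23725137e-04,  5.90264163e-04,  2.06327483e-04,  1.73792593e-03,
       -2.21578348e-04, -5.73590035e-05]), 'effort': array([ 3.74290557e-04, -3.93678796e+01, -3.70177388e+01, -6.99107545e-05,
        6.91198322e-03,  5.22353872e-06]), 'tool_pos': array([ 0.27877886, -0.55863151,  0.21308089]), 'tool_rot': array([-0.46299816,  1.96618707, -1.96206413]), 'contact_force': array([ 0.2596941 ,  0.51207168, -0.06842874]), 'wrist_torque': array([0.04413122, 0.00133825, 0.01952085]), 'opening': 0.08535902785999508}
top {'fovy': 45.86993964800716, 'cx': 318.4151183417181, 'cy': 195.72612779664175, 'eye': array([ 0.41868296, -0.03199303,  1.38969784]), 'rotation': array([-2.18462144,  2.17254114, -0.07221521])}
tube_frame 0.93 [211.5, 169.3, 293.4, 228.1]
tube_frame 0.79 [383.6, 256.2, 436.5, 337.1]
shaker 0.98 [340.4, 146.1, 459.9, 235.1]
catch 0.67 [285.8, 93.8, 310.5, 121.6]
catch 0.59 [338.4, 144.1, 458.5, 235.2]
side {'fovy': 44.594957598378876, 'cx': 327.389919409909, 'cy': 199.8718472471063, 'eye': array([-0.32780563,  0.9998693 ,  0.99142014]), 'rotation': array([-0.8439391 ,  2.37716386, -1.24742262])}
tube_frame 0.91 [254.4, 227.6, 331.0, 270.3]
shaker 0.58 [313.1, 149.4, 397.9, 218.0]
shaker 0.26 [223.7, 193.6, 249.6, 231.5]
catch 0.61 [347.8, 181.8, 358.4, 193.4]
catch 0.53 [298.8, 277.9, 356.1, 312.2]
```

View pics/top0.png

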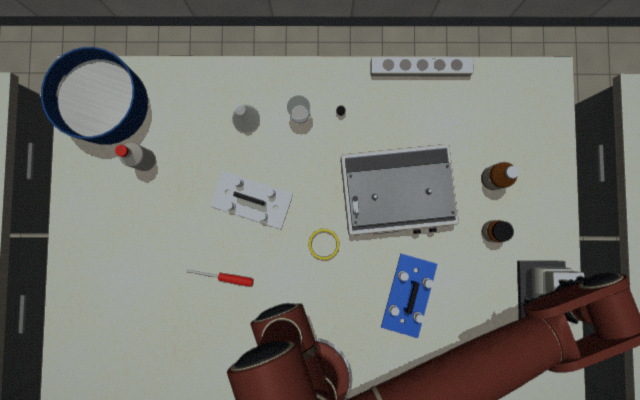

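View pics/side0.png

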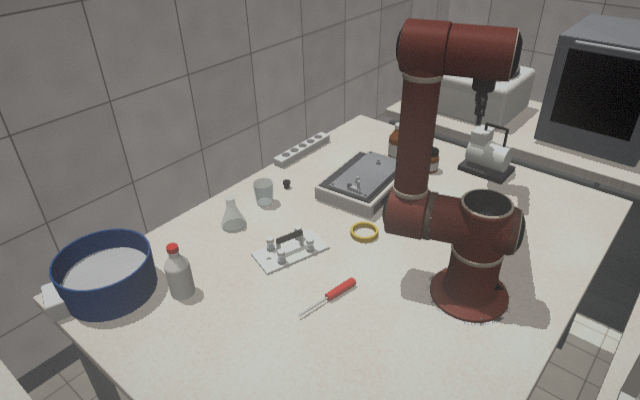

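Run:
```python
import cv2
a=cv2.imread("pics/top0.png")
cv2.imwrite("pics/top0z.png",cv2.resize(a[135:345,200:470],None,fx=2.8,fy=2.8,interpolation=cv2.INTER_CUBIC))
a=cv2.imread("pics/side0.png")
cv2.imwrite("pics/side0z.png",cv2.resize(a[130:330,240:440],None,fx=3,fy=3,interpolation=cv2.INTER_CUBIC))
```

```text
(no output)
```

View pics/top0z.png

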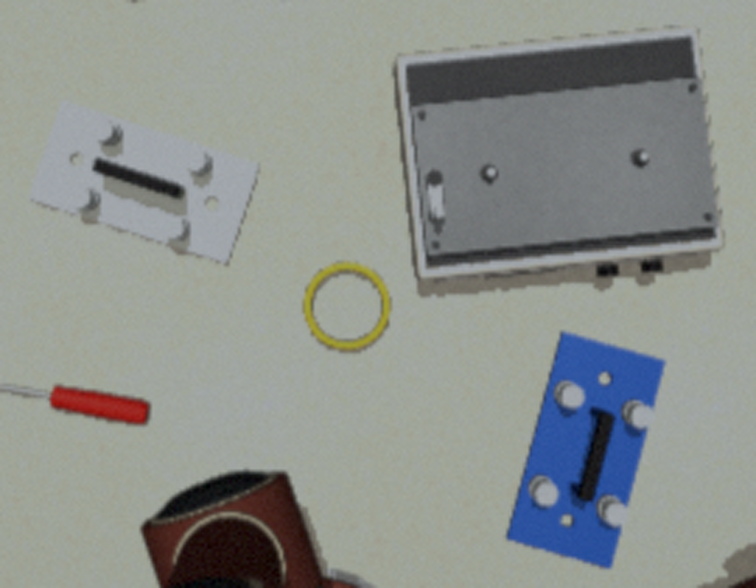

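View pics/side0z.png

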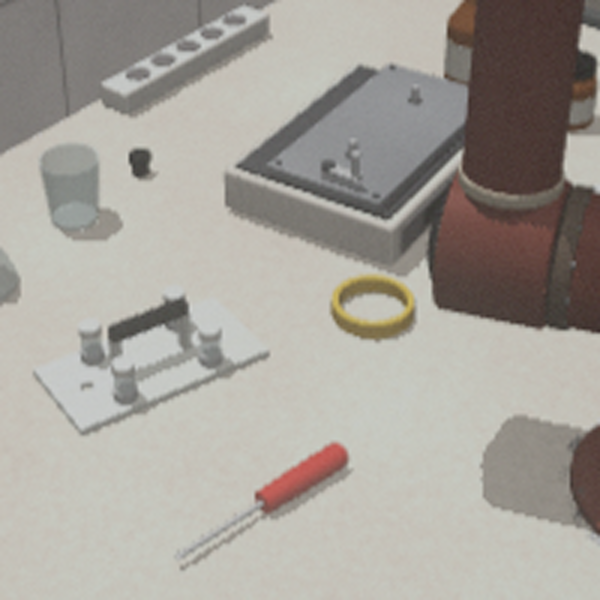

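```bash
cat > h.py <<'E'
import numpy as np,cv2
from scipy.spatial.transform import Rotation as R
from station import ctrl
def cam(n):
    p=ctrl.camera_params(n); f=200/np.tan(np.radians(p["fovy"]/2)); return p,f
def ray(n,u,v,z):
    p,f=cam(n); d=R.from_rotvec(p["rotation"]).apply([(u-p["cx"])/f,(v-p["cy"])/f,1])
    return p["eye"]+d*(z-p["eye"][2])/d[2]
def proj(n,X):
    p,f=cam(n); c=R.from_rotvec(p["rotation"]).inv().apply(np.atleast_2d(X)-p["eye"])
    return np.c_[p["cx"]+f*c[:,0]/c[:,2],p["cy"]+f*c[:,1]/c[:,2]]
def zoom(im,x0,y0,x1,y1,s,name):
    cv2.imwrite(name,cv2.resize(im[y0:y1,x0:x1],None,fx=s,fy=s,interpolation=cv2.INTER_NEAREST))
E
python3 - <<'E'
from h import *
a=cv2.imread("pics/top0.png")
zoom(a,205,165,300,235,8,"pics/fr.png")
zoom(a,338,140,463,240,6,"pics/sh.png")
b=cv2.imread("pics/side0.png")
zoom(b,310,145,400,225,8,"pics/shs.png")
E
```

```text
(no output)
```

View pics/fr.png

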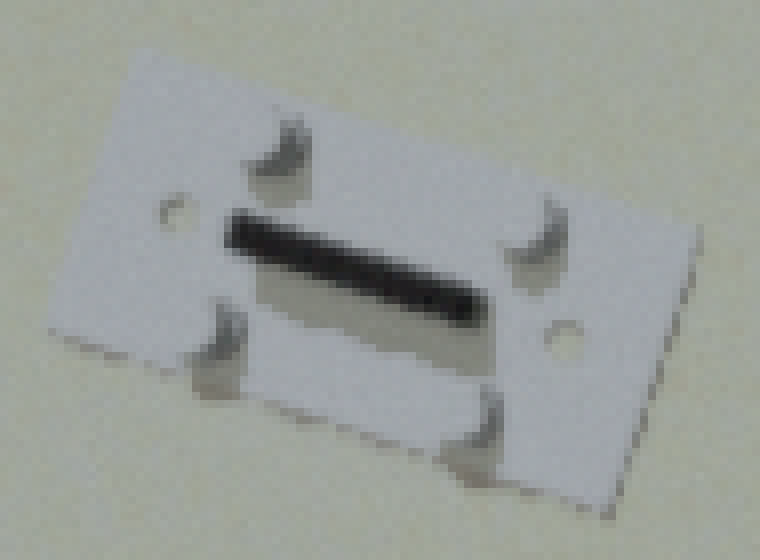

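View pics/sh.png

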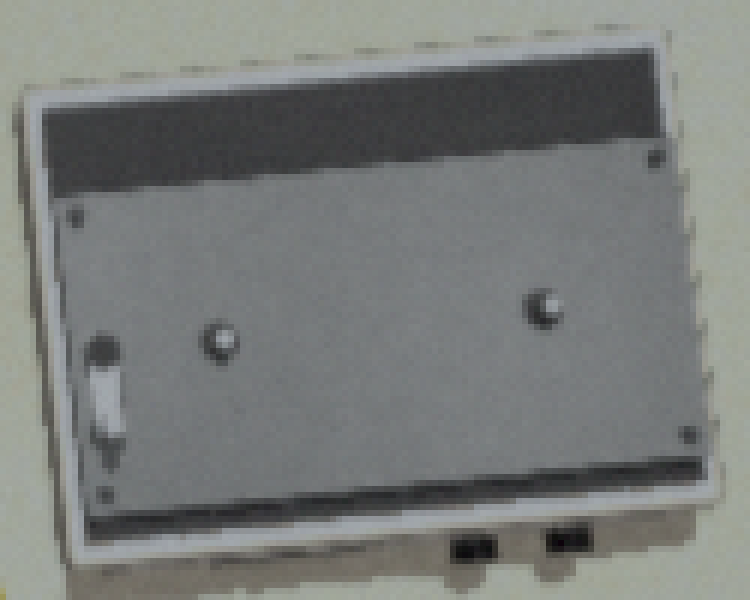

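View pics/shs.png

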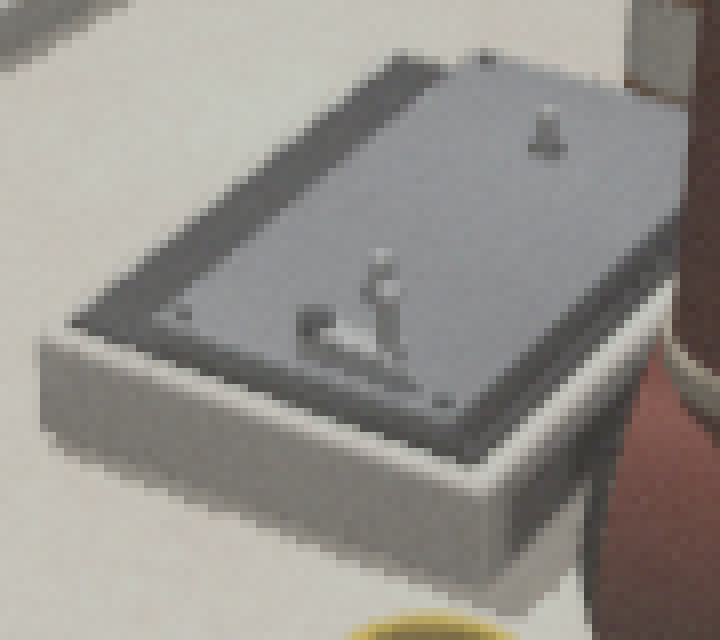

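```bash
cat > m.py <<'E'
from h import *
from scipy.optimize import least_squares
def fit(n,model,uv,x0):
    def T(p): 
        return np.c_[R.from_rotvec([0,0,p[2]]).apply(model)+[p[0],p[1],0]]
    r=least_squares(lambda p:(proj(n,T(p))-uv).ravel(),x0,loss="soft_l1",f_scale=0.5)
    return r.x,(proj(n,T(r.x))-uv)
E
python3 - <<'E'
from m import *
c=lambda L,s,x,y:np.array(L)/s+[x,y]-0.5
uf=c([(140,48),(700,228),(608,515),(48,330),(178,212),(566,340),(230,230),(482,305)],8,205,165)
# image: up=+x world, left=+y. model frame x~+x,y~+y
mf=np.array([(.055,.11,.008),(.055,-.11,.008),(-.055,-.11,.008),(-.055,.11,.008),(0,.075,.008),(0,-.075,.008),(0,.044,.068),(0,-.044,.068)])
x,r=fit("top",mf,uf,[.5,.2,-.3]);print("frame",x,np.degrees(x[2]));print(r.round(2))
us=c([(55,198),(668,138),(708,458),(88,515),(228,340),(552,308),(103,350)],6,338,140)
ms=np.array([(.075,.145,.082),(.075,-.145,.082),(-.075,-.145,.082),(-.075,.145,.082),(0,.075,.102),(0,-.075,.102),(0,.13,.090)])
x2,r=fit("top",ms,us,[.5,-.2,0]);print("carriage",x2,np.degrees(x2[2]));print(r.round(2))
uh=c([(25,93),(660,32),(718,495),(72,560)],6,338,140)
mh=np.array([(.115,.155,.062),(.115,-.155,.062),(-.115,-.155,.062),(-.115,.155,.062)])
x3,r=fit("top",mh,uh,[.5,-.2,0]);print("housing",x3);print(r.round(2))
# side check
us=c([(547,110),(383,258)],8,310,145)
for u in us: print("side pin",ray("side",*u,.102))
R0=R.from_rotvec([0,0,x2[2]]); print("top pins",R0.apply(ms[4:6])+[x2[0],x2[1],0])
for u in c([(228,340),(552,308)],6,338,140): print("top pin ray",ray("top",*u,.102))
b=cv2.imread("pics/side0.png"); 
for p in proj("side",R.from_rotvec([0,0,x[2]]).apply(mf)+[x[0],x[1],0]): cv2.circle(b,tuple(int(round(v*16)) for v in p),16,(0,0,255),-1,shift=4)
for p in proj("side",R0.apply(ms)+[x2[0],x2[1],0]): cv2.circle(b,tuple(int(round(v*16)) for v in p),16,(0,255,0),-1,shift=4)
zoom(b,240,145,410,275,4,"pics/ov.png")
o=ctrl.get_obs();print(R.from_rotvec(o["tool_rot"]).as_matrix().round(3))
E
```

```text
frame [ 0.51137724  0.17801783 -0.30671604] -17.57353440061024
[[-0.19 -0.3 ]
 [ 0.66  0.01]
 [ 0.43 -0.1 ]
 [-0.75 -0.1 ]
 [ 0.3   0.52]
 [ 0.22  0.18]
 [-0.08 -0.16]
 [-1.9   0.06]]
carriage [ 0.52359269 -0.24887112  0.09986475] 5.7218287911765
[[-0.33 -0.39]
 [ 1.27 -0.22]
 [ 0.86  0.13]
 [-0.48  0.53]
 [-0.55 -0.22]
 [ 0.19 -0.07]
 [-0.08  0.32]]
housing [ 0.54137327 -0.24590362  0.11931508]
[[-2.29 -0.73]
 [ 0.54 -2.99]
 [ 1.89  0.58]
 [-0.54  2.33]]
side pin [ 0.53531288 -0.32220875  0.102     ]
side pin [ 0.51718667 -0.1713034   0.102     ]
top pins [[ 0.51611528 -0.1742448   0.102     ]
 [ 0.5310701  -0.32349745  0.102     ]]
top pin ray [ 0.51552104 -0.17575101  0.102     ]
top pin ray [ 0.53088247 -0.32298925  0.102     ]
[[-0.895 -0.     0.446]
 [-0.446  0.    -0.895]
 [-0.    -1.    -0.   ]]
```

View pics/ov.png

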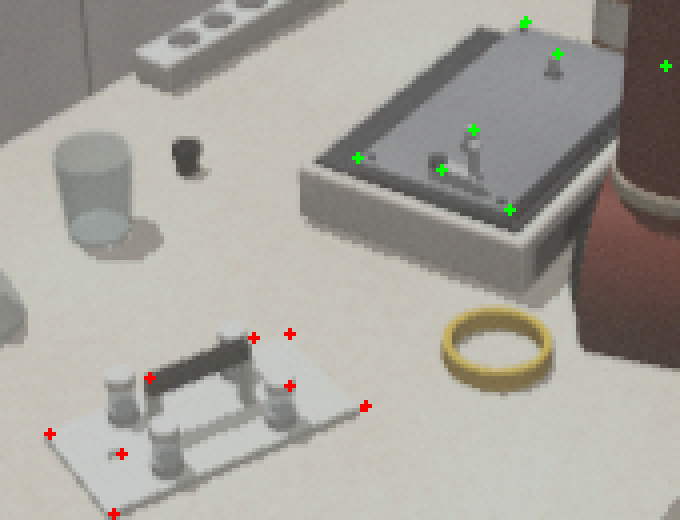

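```bash
cat > plan.py <<'E'
import sys
from h import *
def pose():
    o=ctrl.get_obs(); M=R.from_rotvec(o["tool_rot"]).as_matrix(); return o,np.array(o["tool_pos"]),M
def target(a):
    a=np.radians(a);c,s=np.cos(a),np.sin(a); return np.array([[s,0,c],[-c,0,s],[0,-1,0]])
def plan(p,a,vmax=.06,wmax=10,rows=None):
    o,p0,M=pose(); T=target(a); 
    w=R.from_matrix(M.T@T).as_rotvec(); n=max(np.linalg.norm(p-p0)/vmax,np.degrees(np.linalg.norm(w))/wmax); n=rows or max(1,int(np.ceil(n)))
    out=[]
    for i in range(n):
        Mi=M@R.from_rotvec(w*i/n).as_matrix()
        out.append(Mi.T@((p-p0)/n))
    print("pos",p0.round(4),"yaw",round(np.degrees(np.arctan2(M[1,2],M[0,2])),2),"n",n,"F",np.round(o["contact_force"],1),"open",round(o["opening"],4),"t",o["t"])
    print("dp",[list(v.round(4)) for v in out]); print("dr each",np.degrees(w/n).round(2))
if __name__=="__main__":
    a=list(map(float,sys.argv[1:])); plan(np.array(a[:3]),a[3],rows=int(a[4]) if len(a)>4 else None)
E
python3 plan.py .5114 .178 .2 -17.57
```

```text
pos [ 0.279  -0.5591  0.2141] yaw -63.48 n 13 F [ 0.1 -0.3 -1. ] open 0.0852 t 0.4
dp [[np.float64(-0.0413), np.float64(0.0011), np.float64(-0.0428)], [np.float64(-0.0439), np.float64(0.0011), np.float64(-0.0401)], [np.float64(-0.0463), np.float64(0.0011), np.float64(-0.0374)], [np.float64(-0.0485), np.float64(0.0011), np.float64(-0.0344)], [np.float64(-0.0505), np.float64(0.0011), np.float64(-0.0314)], [np.float64(-0.0523), np.float64(0.0011), np.float64(-0.0282)], [np.float64(-0.054), np.float64(0.0011), np.float64(-0.0249)], [np.float64(-0.0554), np.float64(0.0011), np.float64(-0.0216)], [np.float64(-0.0566), np.float64(0.0011), np.float64(-0.0181)], [np.float64(-0.0576), np.float64(0.0011), np.float64(-0.0146)], [np.float64(-0.0584), np.float64(0.0011), np.float64(-0.011)], [np.float64(-0.059), np.float64(0.0011), np.float64(-0.0074)], [np.float64(-0.0593), np.float64(0.0011), np.float64(-0.0037)]]
dr each [ 0.   -3.53 -0.  ]
```

Emit:
servo_tool(delta_pos=[[-0.041, 0, -0.043], [-0.044, 0, -0.04], [-0.046, 0, -0.037], [-0.048, 0, -0.034], [-0.05, 0, -0.031]], dr=[[0, -3.5, 0], [0, -3.5, 0], [0, -3.5, 0], [0, -3.5, 0], [0, -3.5, 0]], grip=[1, 1, 1, 1, 1], grip_force=60)

```text
t: 1.02
tool_pos: [0.3686, -0.2728, 0.2138]
tool_rot: [-0.716, 1.769, -1.769]
contact_force: [1.1, 0.2, 1.6]
opening: 0.0853
```

Emit:
servo_tool(delta_pos=[[-0.052, 0, -0.028], [-0.054, 0, -0.025], [-0.055, 0, -0.022], [-0.056, 0, -0.018], [-0.057, 0, -0.015]], dr=[[0, -3.5, 0], [0, -3.5, 0], [0, -3.5, 0], [0, -3.5, 0], [0, -3.5, 0]], grip=[1, 1, 1, 1, 1])

```text
t: 1.65
tool_pos: [0.4574, 0.0189, 0.2159]
tool_rot: [-0.932, 1.55, -1.562]
contact_force: [0.8, 0.5, 0.2]
opening: 0.0855
```

```bash
sed -i 's/list(v.round(4))/[float(x) for x in v.round(4)]/' plan.py; python3 plan.py .5114 .178 .15 -17.57
```

```text
pos [0.4574 0.0189 0.2159] yaw -27.85 n 4 F [0.8 0.5 0.2] open 0.0855 t 1.65
dp [[-0.0414, 0.0165, -0.0068], [-0.0417, 0.0165, -0.0049], [-0.0419, 0.0165, -0.003], [-0.042, 0.0165, -0.0011]]
dr each [-0.13 -2.57 -0.02]
```

Emit:
servo_tool(delta_pos=[[-0.041, 0.0165, -0.007], [-0.042, 0.0165, -0.005], [-0.042, 0.0165, -0.003], [-0.042, 0.0165, -0.001], [0, 0, 0]], dr=[[0, -2.6, 0], [0, -2.6, 0], [0, -2.6, 0], [0, -2.6, 0], [0, 0, 0]], grip=[1, 1, 1, 1, 1])

```text
t: 2.28
tool_pos: [0.5127, 0.1877, 0.1501]
tool_rot: [-1.048, 1.409, -1.427]
contact_force: [-0.1, -1.0, 1.2]
opening: 0.0854
```

```bash
python3 plan.py .5114 .178 .095 -17.57
python3 - <<'E'
from h import *
for n in("top","side"):
    im=ctrl.get_image(n)[:,:,::-1]; cv2.imwrite(f"pics/{n}1.png",im)
    if n=="side": zoom(im,220,180,350,290,6,"pics/s1z.png")
    else: zoom(im,190,120,330,250,5,"pics/t1z.png")
E
```

```text
pos [0.5127 0.1877 0.1501] yaw -16.67 n 1 F [-0.1 -1.   1.2] open 0.0854 t 2.275
dp [[0.0097, 0.0551, 0.0008]]
dr each [-0.78  0.9  -0.08]
```

View pics/s1z.png

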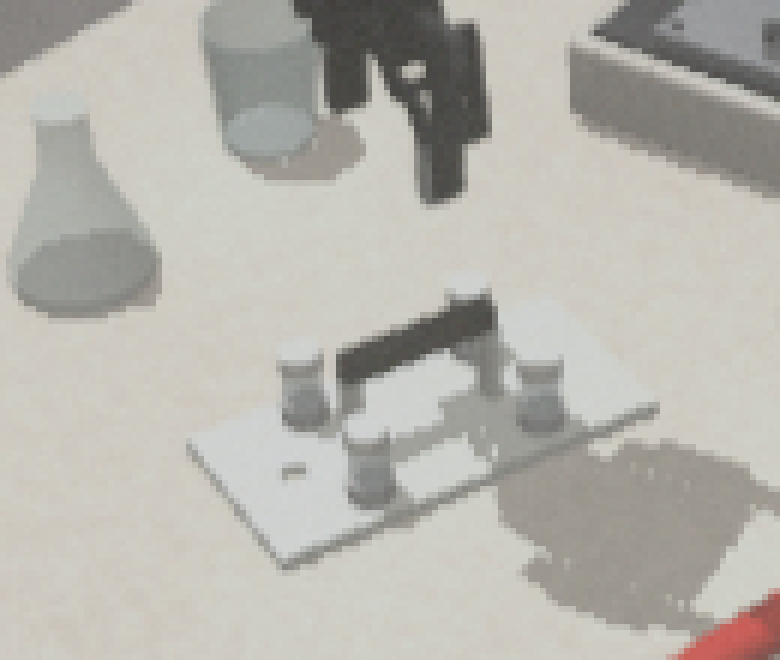

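View pics/t1z.png

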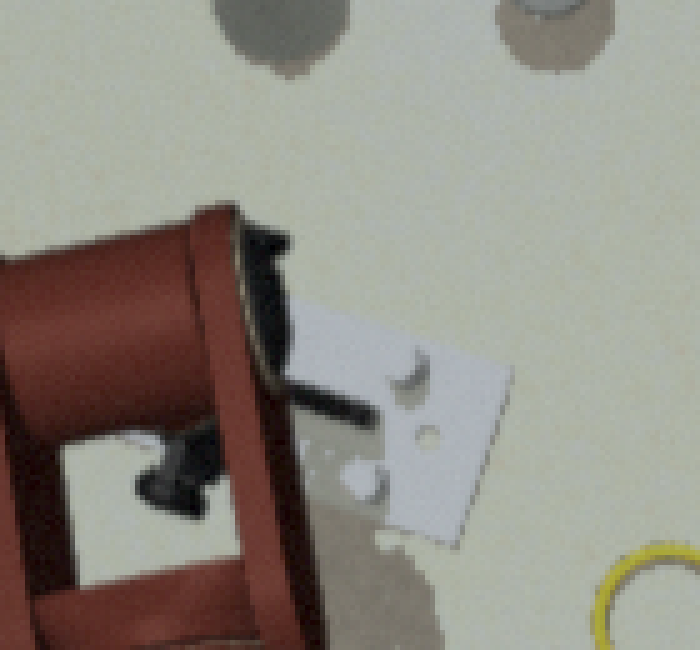

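Emit:
servo_tool(delta_pos=[[0.0095, 0.025, 0.001], [0, 0.025, 0], [0, 0, 0]], dr=[[-0.5, 0.9, 0], [0, 0, 0], [0, 0, 0]], grip=[1, 1, 1])

```text
t: 2.75
tool_pos: [0.5119, 0.1723, 0.0997]
tool_rot: [-1.036, 1.431, -1.441]
contact_force: [-0.3, 0.2, -0.0]
opening: 0.085
```

```bash
python3 plan.py .5114 .178 .055 -17.57 2
```

```text
pos [0.5119 0.1723 0.0997] yaw -18.09 n 2 F [-0.3  0.2 -0. ] open 0.085 t 2.75
dp [[-0.0026, 0.0223, -0.0013], [-0.0026, 0.0223, -0.0012]]
dr each [-0.24 -0.26 -0.05]
```

Emit:
servo_tool(delta_pos=[[-0.004, 0.018, -0.002], [-0.001, 0.018, -0.001], [0, 0.005, 0], [0, 0, 0]], dr=[[-0.4, -0.5, 0], [0, 0, 0], [0, 0, 0], [0, 0, 0]], grip=[1, 1, 1, 1])

```text
t: 3.25
tool_pos: [0.5111, 0.177, 0.0565]
tool_rot: [-1.044, 1.432, -1.432]
contact_force: [0.1, 0.7, -0.2]
opening: 0.0855
```

```bash
python3 plan.py .5114 .178 .055 -17.57 1;python3 - <<'E'
from h import *
im=ctrl.get_image("side")[:,:,::-1]
zoom(im,220,180,350,290,6,"pics/s2z.png")
E
```

```text
pos [0.5111 0.177  0.0565] yaw -17.7 n 1 F [ 0.1  0.7 -0.2] open 0.0855 t 3.25
dp [[-0.0011, 0.0015, -0.0]]
dr each [-0.1  -0.13 -0.13]
```

View pics/s2z.png

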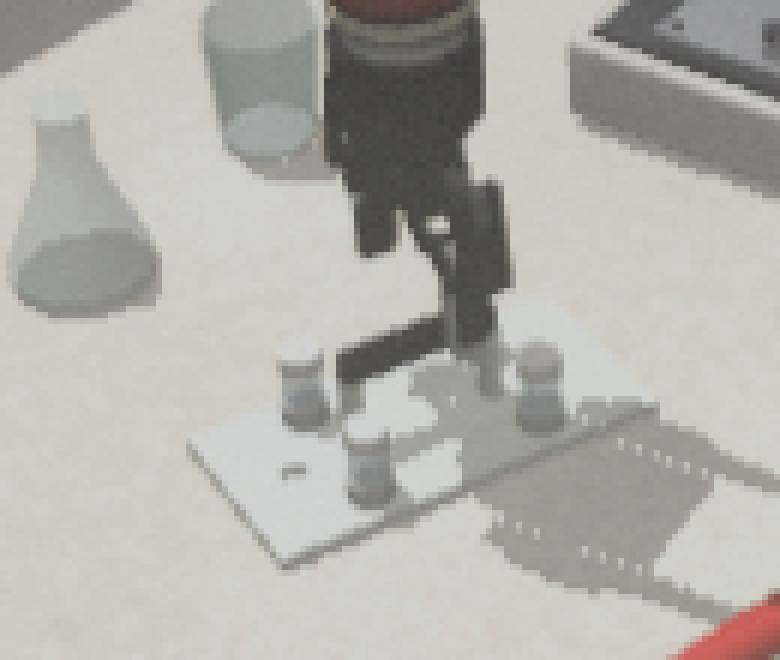

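Emit:
servo_tool(delta_pos=[[-0.001, 0.001, 0], [0, 0, 0], [0, 0, 0], [0, 0, 0], [0, 0, 0]], dr=[[0, 0, 0], [0, 0, 0], [0, 0, 0], [0, 0, 0], [0, 0, 0]], grip=[0, 0, 0, 0, 0], grip_force=70)

```text
t: 3.92
tool_pos: [0.5131, 0.1785, 0.0578]
tool_rot: [-1.04, 1.429, -1.433]
contact_force: [0.2, 0.3, 0.3]
opening: 0.0
```

```bash
python3 plan.py .5114 .178 .225 -17.57 6
```

```text
pos [0.5131 0.1785 0.0578] yaw -17.67 n 6 F [0.2 0.3 0.3] open 0.0 t 3.925
dp [[0.0, -0.0279, -0.0001], [0.0001, -0.0279, -0.0001], [0.0001, -0.0279, -0.0001], [0.0001, -0.0279, -0.0002], [0.0001, -0.0279, -0.0002], [0.0001, -0.0279, -0.0002]]
dr each [-0.05 -0.02 -0.04]
```

Run:
```python
from h import *
im=ctrl.get_image("side")[:,:,::-1]
zoom(im,220,180,350,290,6,"pics/s3z.png")
im=ctrl.get_image("top")[:,:,::-1]
zoom(im,190,150,310,250,6,"pics/t3z.png")
print(proj("side",[.5131,.1785,.0438]),proj("side",[.5131,.1785,.06]))
```

```text
[[290.16213598 240.19314094]] [[289.86551894 236.06694563]]
```

View pics/s3z.png

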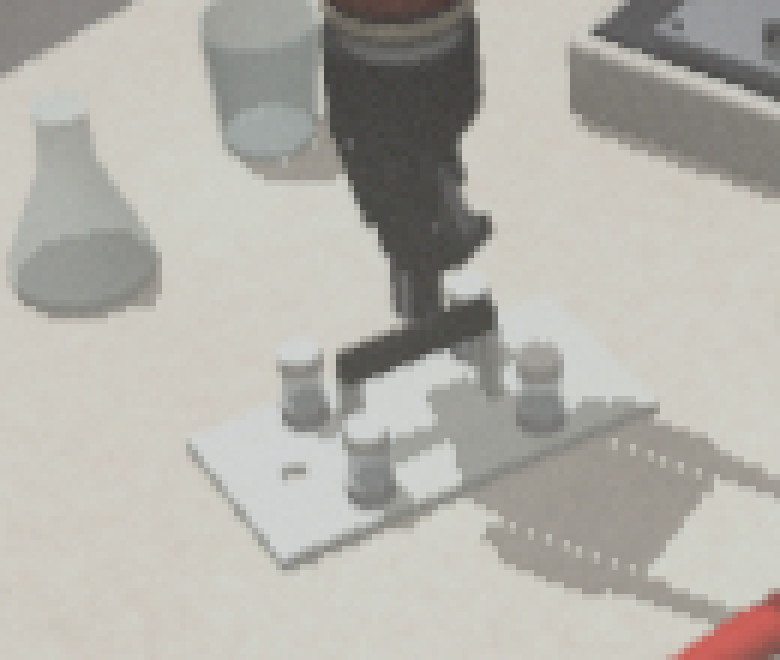

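View pics/t3z.png

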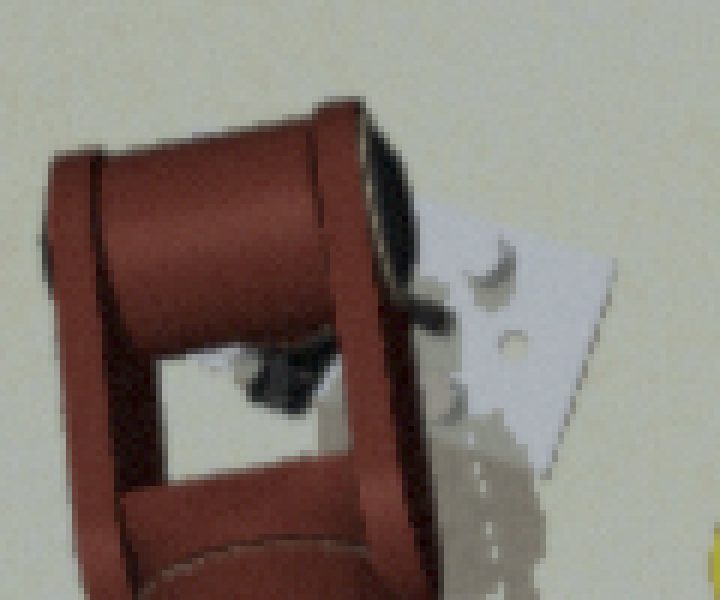

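Run:
```python
from h import *
im=ctrl.get_image("side")[:,:,::-1].copy()
cv2.imwrite("pics/side3.png",im)
s=16;x0,y0=268,200
b=cv2.resize(im[y0:y0+50,x0:x0+50],None,fx=s,fy=s,interpolation=cv2.INTER_CUBIC)[:600]
def mk(P,c):
    for u,v in proj("side",P):
        cv2.circle(b,(int((u-x0+.5)*s),int((v-y0+.5)*s)),4,c,-1)
fr=R.from_rotvec([0,0,-.3067]).apply
H=np.array([(x,y,z) for x in(-.007,.007) for y in(.044,-.044) for z in (.052,.068)])
mk(fr(H)+[.5114,.178,0],(0,0,255))
mk(np.array([[.5131,.1785,z] for z in (.044,.0578,.068,.08,.1)]),(0,255,0))
cv2.imwrite("pics/s4.png",b); print(ctrl.get_obs()["tool_pos"],ctrl.get_obs()["contact_force"])
```

```text
[0.51301102 0.1784801  0.0577182 ] [-0.5777889  -0.58404171  0.80530714]
```

View pics/s4.png

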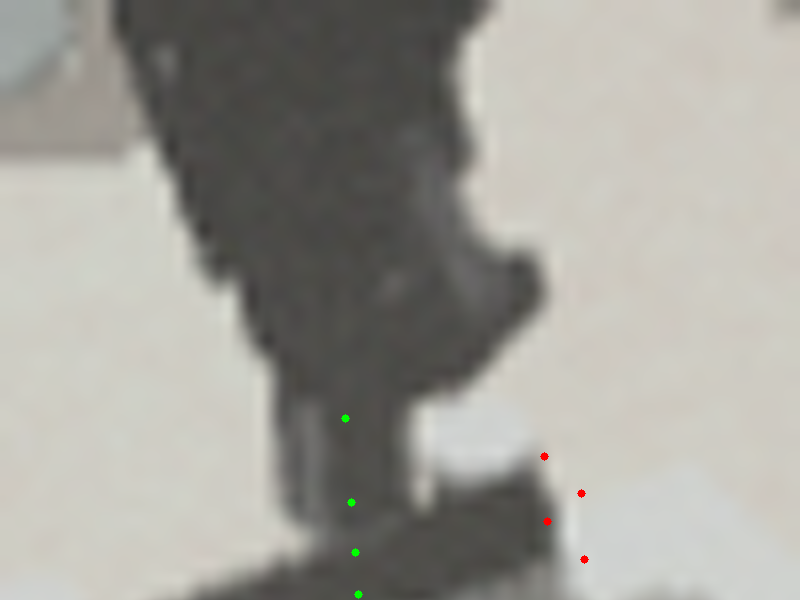

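Run:
```python
from h import *
for z in (.03,.044,.06,.07,.076): print(z,ray("side",286.25,232.3,z), ray("side",292,232.5,z))
# start image finger tip check from tool in side1 (t=2.3; pos .5127 .1877 .1501 ; open)
print(proj("side",[[.5127,.1877,.136]]))
# near finger tip open in s1z at ~(440,200)/6+(220,180)
for z in (.12,.136,.15,.165): print(z,ray("side",220+440/6,180+200/6,z))
# s2z near tip (475,345), tool .5111 .177 .0565
for z in (.03,.0425,.055,.07,.08): print(z,ray("side",220+475/6,180+345/6,z))
```

```text
0.03 [0.5623832 0.1451849 0.03     ] [0.54731224 0.13449505 0.03      ]
0.044 [0.54942046 0.15763064 0.044     ] [0.53456896 0.14709645 0.044     ]
0.06 [0.53460589 0.17185434 0.06      ] [0.52000521 0.16149805 0.06      ]
0.07 [0.52534679 0.18074415 0.07      ] [0.51090286 0.17049905 0.07      ]
0.076 [0.51979133 0.18607804 0.076     ] [0.50544145 0.17589965 0.076     ]
[[286.3876095  217.50516559]]
0.12 [0.52658552 0.14371746 0.12      ]
0.136 [0.51089818 0.15943712 0.136     ]
0.15 [0.49717177 0.17319182 0.15      ]
0.165 [0.48246489 0.187929   0.165     ]
0.03 [0.51234912 0.13906343 0.03      ]
0.0425 [0.50142576 0.15025529 0.0425    ]
0.055 [0.49050241 0.16144714 0.055     ]
0.07 [0.47739438 0.17487736 0.07      ]
0.08 [0.46865569 0.18383085 0.08      ]
```

Run:
```python
from h import *
P=np.array([.2788,-.5586,.2131]); zt=np.array([.446,-.895,0])
for n,(x0,y0) in(("side",(450,65)),("top",(515,255))):
    im=cv2.imread(f"pics/{n}0.png"); s=10
    b=cv2.resize(im[y0:y0+60,x0:x0+80],None,fx=s,fy=s,interpolation=cv2.INTER_CUBIC)
    for k,c in((0,(0,255,0)),(.0427,(0,0,255)),(-.0427,(255,0,0))):
        for dz in(-.014,0,.02,.05):
            u,v=proj(n,P+zt*k+[0,0,dz])[0]; print(n,k,dz,u.round(1),v.round(1)); cv2.circle(b,(int((u-x0+.5)*s),int((v-y0+.5)*s)),4,c,-1)
    cv2.imwrite(f"pics/c_{n}.png",b)
```

```text
side 0 -0.014 475.5 130.9
side 0 0 476.1 127.4
side 0 0.02 477.0 122.3
side 0 0.05 478.4 114.5
side 0.0427 -0.014 475.3 125.8
side 0.0427 0 475.9 122.3
side 0.0427 0.02 476.8 117.3
side 0.0427 0.05 478.1 109.6
side -0.0427 -0.014 475.7 136.2
side -0.0427 0 476.4 132.7
side -0.0427 0.02 477.3 127.5
side -0.0427 0.05 478.7 119.6
top 0 -0.014 534.8 289.3
top 0 0 537.3 290.0
top 0 0.02 541.1 291.0
top 0 0.05 547.0 292.6
top 0.0427 -0.014 550.0 281.6
top 0.0427 0 552.8 282.2
top 0.0427 0.02 556.8 283.1
top 0.0427 0.05 563.1 284.5
top -0.0427 -0.014 519.5 297.0
top -0.0427 0 521.9 297.7
top -0.0427 0.02 525.4 298.9
top -0.0427 0.05 530.9 300.7
```

View pics/c_side.png

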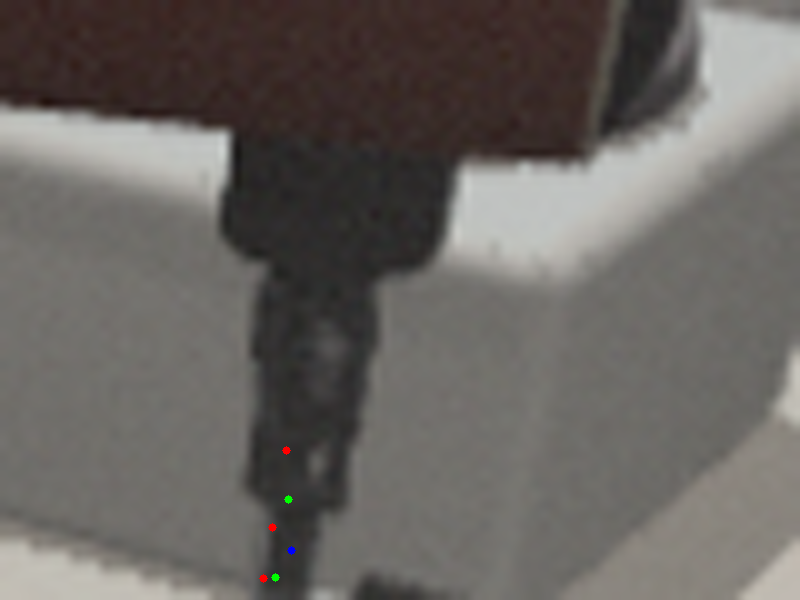

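View pics/c_top.png

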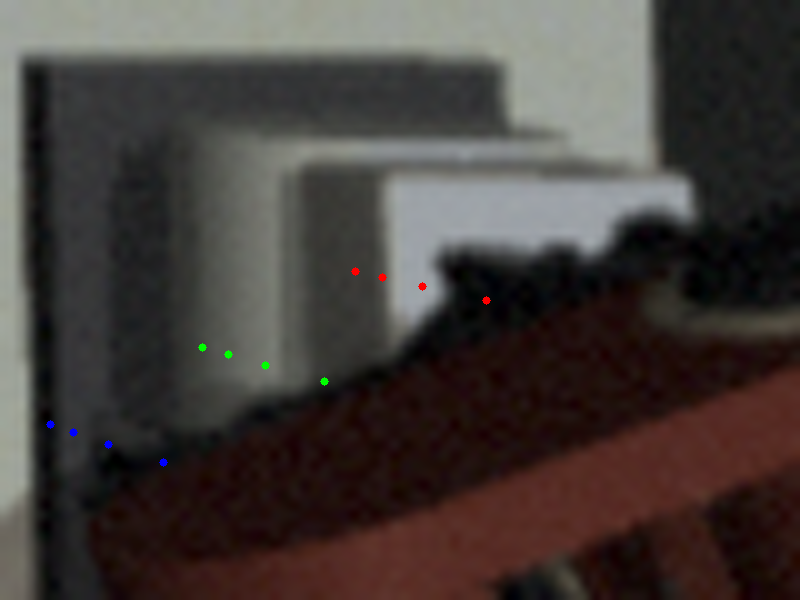

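Run:
```python
from h import *
im=cv2.imread("pics/side0.png"); zoom(im,450,85,520,145,10,"pics/c2.png")
```

```text
(no output)
```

View pics/c2.png

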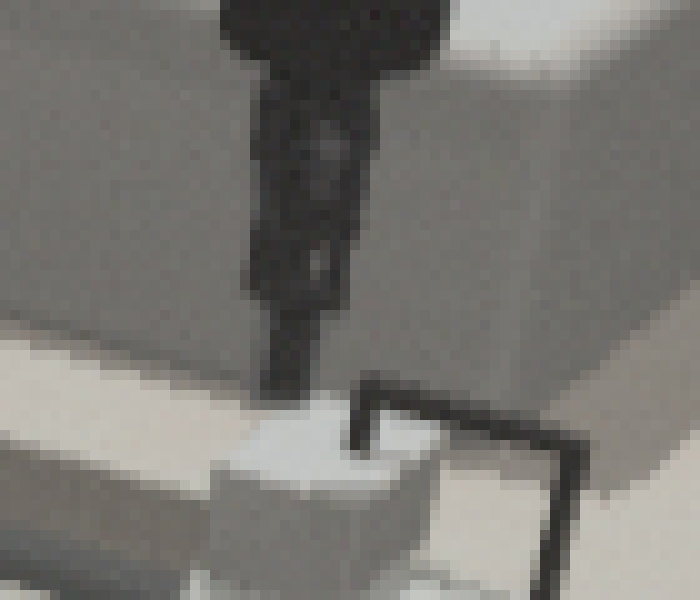

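Emit:
servo_tool(delta_pos=[[0, -0.004, 0], [0, 0, 0], [0, 0, 0], [0, 0, 0]], dr=[[0, 0, 0], [0, 0, 0], [0, 0, 0], [0, 0, 0]], grip=[1, 1, 1, 1])

```text
t: 4.58
tool_pos: [0.513, 0.1785, 0.0621]
tool_rot: [-1.04, 1.429, -1.433]
contact_force: [0.8, 0.4, -0.1]
opening: 0.072
```

```bash
python3 plan.py .5114 .178 .027 -17.57 2
```

```text
pos [0.513  0.1785 0.0621] yaw -17.68 n 2 F [ 0.8  0.4 -0.1] open 0.072 t 4.575
dp [[0.0005, 0.0175, -0.0008], [0.0005, 0.0175, -0.0008]]
dr each [-0.16 -0.05 -0.12]
```

Emit:
servo_tool(delta_pos=[[0.0005, 0.012, -0.001], [0, 0.01, 0], [0, 0.005, 0], [0, 0, 0]], dr=[[-0.2, 0, 0], [0, 0, 0], [0, 0, 0], [0, 0, 0]], grip=[1, 1, 1, 1])

```text
t: 5.08
tool_pos: [0.511, 0.1781, 0.0319]
tool_rot: [-1.045, 1.434, -1.43]
contact_force: [0.3, -0.4, -0.3]
opening: 0.0854
```

```bash
python3 plan.py .5114 .178 .027 -17.57 1
python3 - <<'E'
from h import *
im=ctrl.get_image("side")[:,:,::-1]
zoom(im,240,190,340,270,8,"pics/s5z.png")
E
```

```text
pos [0.511  0.1781 0.0319] yaw -17.68 n 1 F [ 0.3 -0.4 -0.3] open 0.0854 t 5.075
dp [[0.0, 0.0049, 0.0004]]
dr each [ 0.02 -0.11 -0.18]
```

View pics/s5z.png

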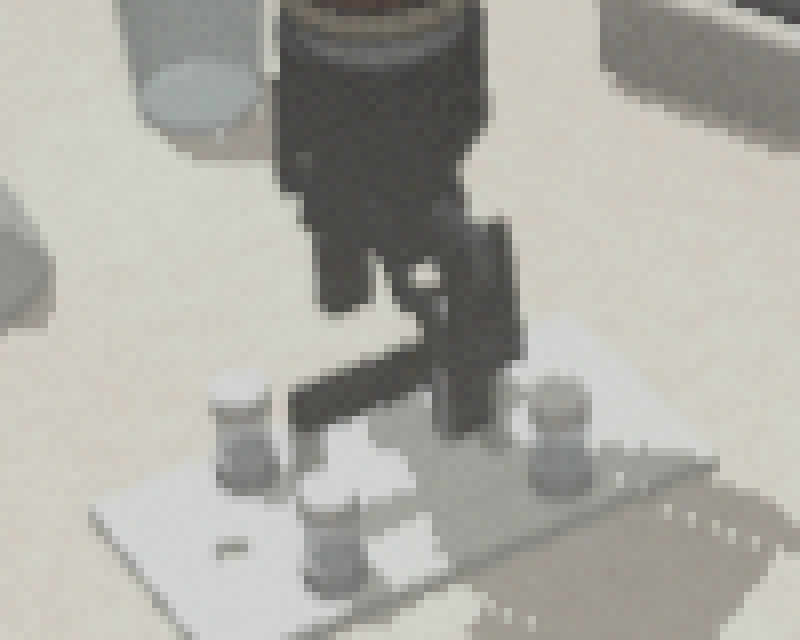

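Emit:
servo_tool(delta_pos=[[0, 0.006, 0], [0, 0, 0], [0, 0, 0], [0, 0, 0], [0, 0, 0]], dr=[[0, 0, 0], [0, 0, 0], [0, 0, 0], [0, 0, 0], [0, 0, 0]], grip=[1, 0, 0, 0, 0])

```text
t: 5.75
tool_pos: [0.5122, 0.1784, 0.027]
tool_rot: [-1.042, 1.432, -1.431]
contact_force: [-4.6, -0.3, 9.3]
opening: 0.0122
```

```bash
python3 plan.py .5114 .178 .027 -17.57 1
python3 - <<'E'
from h import *
im=ctrl.get_image("side")[:,:,::-1]
zoom(im,240,190,340,270,8,"pics/s6z.png")
E
```

```text
pos [0.5122 0.1784 0.027 ] yaw -17.68 n 1 F [-4.6 -0.3  9.3] open 0.0122 t 5.75
dp [[0.0006, -0.0, -0.0007]]
dr each [-0.13 -0.11 -0.25]
```

View pics/s6z.png

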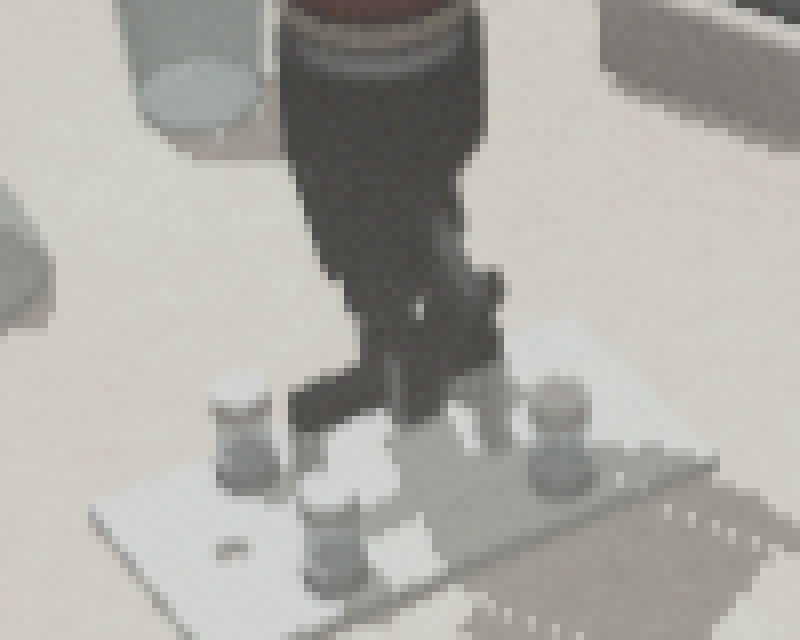

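Emit:
servo_tool(delta_pos=[[0, -0.01, 0], [0, -0.03, 0], [0, -0.045, 0], [0, -0.05, 0], [0, -0.04, 0]], dr=[[0, 0, 0], [0, 0, 0], [0, 0, 0], [0, 0, 0], [0, 0, 0]], grip=[0, 0, 0, 0, 0], grip_force=90)

```text
t: 6.42
tool_pos: [0.5052, 0.1765, 0.1987]
tool_rot: [-1.06, 1.444, -1.428]
contact_force: [-0.5, -0.6, -4.3]
opening: 0.0122
```

Emit:
servo_tool(delta_pos=[[0, 0, 0], [0, 0, 0]], dr=[[0, 0, 0], [0, 0, 0]], grip=[0, 0])

```text
t: 6.68
tool_pos: [0.5058, 0.1767, 0.2002]
tool_rot: [-1.057, 1.441, -1.428]
contact_force: [-0.8, 0.2, -5.6]
opening: 0.0124
```

```bash
python3 plan.py .5236 -.2489 .2 5.8
python3 - <<'E'
from h import *
im=ctrl.get_image("side")[:,:,::-1]
cv2.imwrite("pics/side7.png",im)
zoom(im,220,150,360,260,5,"pics/s7z.png")
E
```

```text
pos [0.5058 0.1767 0.2002] yaw -17.67 n 8 F [-0.8  0.2 -5.6] open 0.0124 t 6.675
dp [[0.05, -0.0, 0.0183], [0.0509, -0.0, 0.0157], [0.0516, 0.0, 0.0131], [0.0522, 0.0, 0.0104], [0.0527, 0.0, 0.0077], [0.053, 0.0, 0.005], [0.0532, 0.0, 0.0023], [0.0532, 0.0, -0.0004]]
dr each [ 0.08 -2.93  0.  ]
```

View pics/s7z.png

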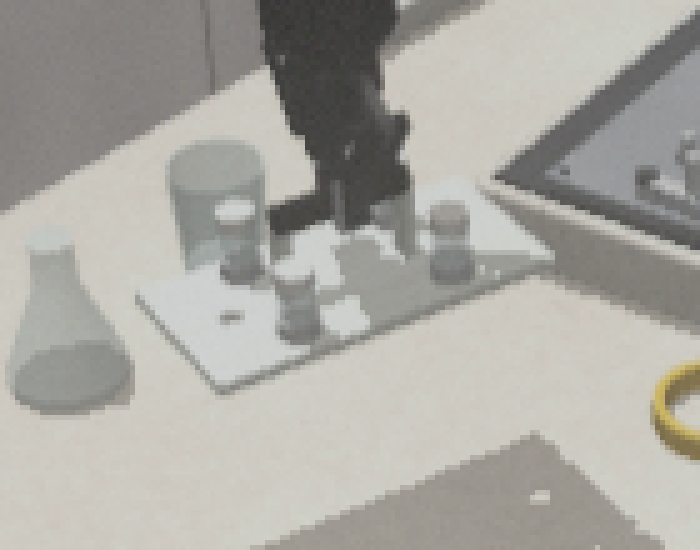

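Emit:
servo_tool(delta_pos=[[0.04, -0.005, 0.018], [0.05, 0, 0.016], [0.052, 0, 0.013], [0.052, 0, 0.01], [0.052, 0, 0.008]], dr=[[0, -2.9, 0], [0, -2.9, 0], [0, -2.9, 0], [0, -2.9, 0], [0, -2.9, 0]], grip=[0, 0, 0, 0, 0])

```text
t: 7.35
tool_pos: [0.5152, -0.0813, 0.1901]
tool_rot: [-1.212, 1.263, -1.22]
contact_force: [0.4, -0.1, -4.4]
opening: 0.0121
```

```bash
python3 plan.py .5236 -.2489 .2 5.8
```

```text
pos [ 0.5152 -0.0813  0.1901] yaw -2.23 n 3 F [ 0.4 -0.1 -4.4] open 0.0121 t 7.35
dp [[0.0557, -0.0036, 0.0049], [0.0559, -0.0034, 0.0023], [0.0559, -0.0034, -0.0003]]
dr each [ 0.61 -2.68 -0.08]
```

Emit:
servo_tool(delta_pos=[[0.04, -0.004, 0.004], [0.04, -0.004, 0.003], [0.04, -0.004, 0.002], [0.03, 0, 0], [0, 0, 0]], dr=[[0.6, -2, 0], [0.6, -2, 0], [0.3, -2, 0], [0, -1.5, 0], [0, 0, 0]], grip=[0, 0, 0, 0, 0])

```text
t: 7.98
tool_pos: [0.5188, -0.2368, 0.1851]
tool_rot: [-1.257, 1.168, -1.119]
contact_force: [0.7, 0.4, -4.1]
opening: 0.0122
```

```bash
python3 plan.py .5236 -.2489 .18 5.8 2
```

```text
pos [ 0.5188 -0.2368  0.1851] yaw 5.19 n 2 F [ 0.7  0.4 -4.1] open 0.0122 t 7.975
dp [[0.0063, 0.0024, 0.0019], [0.0063, 0.0025, 0.0019]]
dr each [ 0.71 -0.31 -0.49]
```

Emit:
servo_tool(delta_pos=[[0.007, -0.004, 0.002], [0.006, -0.002, 0.002], [0, 0, 0]], dr=[[0.7, -0.3, -0.5], [0.7, -0.3, -0.5], [0, 0, 0]], grip=[0, 0, 0])

```text
t: 8.35
tool_pos: [0.5231, -0.2476, 0.1875]
tool_rot: [-1.256, 1.137, -1.129]
contact_force: [0.6, 0.4, -4.1]
opening: 0.0123
```

```bash
python3 plan.py .5236 -.2489 .18 5.8 1
python3 - <<'E'
from h import *
for n in("top","side"):
    im=ctrl.get_image(n)[:,:,::-1]; cv2.imwrite(f"pics/{n}8.png",im)
    if n=="side": zoom(im,280,110,420,230,5,"pics/s8z.png")
    else: zoom(im,320,120,480,250,5,"pics/t8z.png")
E
```

```text
pos [ 0.5231 -0.2476  0.1875] yaw 5.9 n 1 F [ 0.6  0.4 -4.1] open 0.0123 t 8.35
dp [[0.0014, 0.0075, 0.0004]]
dr each [ 0.18  0.1  -0.17]
```

View pics/s8z.png

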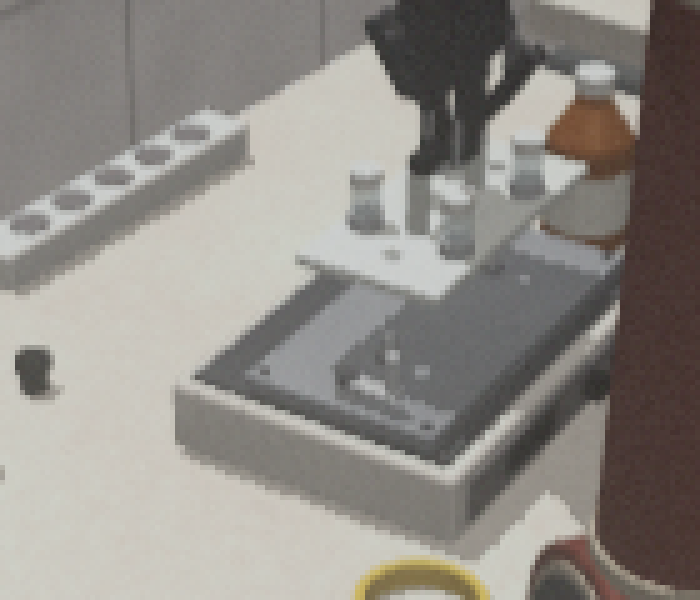

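View pics/t8z.png

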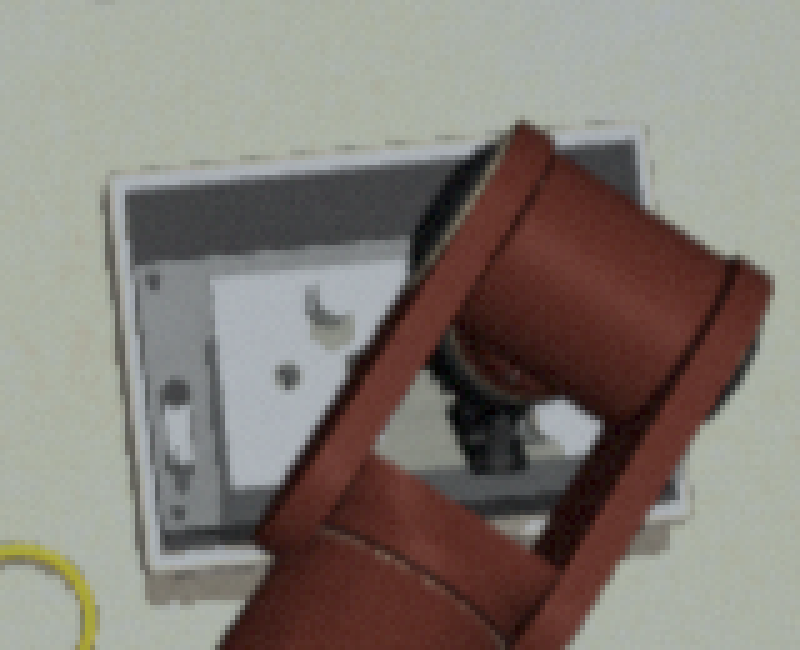

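Run:
```python
from m import *
T=np.array([(288,377),(212,276),(227,491)])/5+[320,120]-.5
mT=np.array([(0,.075,.008),(.055,.11,.008),(-.055,.11,.008)])
S=np.array([(298,255),(443,293),(590,165),(392,254)])/5+[280,110]-.5
mS=np.array([(.055,.11,.008),(-.055,.11,.008),(-.055,-.11,.008),(0,.075,.008)])
def f(p,r=False):
    W=lambda m:R.from_euler("zyx",[p[3],p[4],p[5]]).apply(m)+p[:3]
    a=np.r_[(proj("top",W(mT))-T),(proj("side",W(mS))-S)]
    return a if r else np.r_[a.ravel(),p[4]*30,p[5]*30]
r=least_squares(f,[.523,-.248,.16,.1,0,0]);print(r.x.round(4));print(f(r.x,True).round(2))
# pins: joint top/side estimate
pt=np.array([(228,340),(552,308)])/6+[338,140]-.5
ps=np.array([(383,258),(547,110)])/8+[310,145]-.5
m=np.array([(0,.075,.101),(0,-.075,.101)])
def g(p): 
    W=R.from_rotvec([0,0,p[2]]).apply(m)+[p[0],p[1],0]
    return np.r_[proj("top",W)-pt,proj("side",W)-ps].ravel()
r=least_squares(g,[.52,-.25,.1]);print(r.x,r.fun.round(2))
```

```text
[ 0.5221 -0.2462  0.1611  0.1044  0.011   0.0039]
[[-0.27 -0.22]
 [-0.79  0.31]
 [ 0.74 -0.53]
 [ 0.2  -0.35]
 [-0.5   0.62]
 [ 0.41 -0.01]
 [ 0.65 -0.3 ]]
[ 0.52458302 -0.24881114  0.10692494] [-0.6  -0.36  0.05 -0.59  0.64 -0.05  0.78  0.34]
```

```bash
python3 plan.py .525 -.2505 .136 5.9 3
```

```text
pos [ 0.5231 -0.2475  0.1876] yaw 5.9 n 3 F [ 0.1 -1.  -4.1] open 0.0121 t 8.45
dp [[0.0011, 0.0172, 0.0006], [0.0011, 0.0172, 0.0006], [0.0011, 0.0172, 0.0005]]
dr each [ 0.06  0.   -0.06]
```

Emit:
servo_tool(delta_pos=[[0.001, 0.015, 0.0005], [0.001, 0.015, 0.0005], [0.001, 0.012, 0.0005], [0, 0.002, 0], [0, 0, 0]], dr=[[0.1, 0, -0.1], [0.1, 0, -0.1], [0, 0, 0], [0, 0, 0], [0, 0, 0]], grip=[0, 0, 0, 0, 0])

```text
t: 9.07
tool_pos: [0.5243, -0.2492, 0.1389]
tool_rot: [-1.257, 1.134, -1.131]
contact_force: [0.3, 0.7, -3.8]
opening: 0.0124
```

```bash
python3 plan.py .525 -.2505 .134 5.9 1
python3 - <<'E'
from h import *
for n in("top","side"):
    im=ctrl.get_image(n)[:,:,::-1]; cv2.imwrite(f"pics/{n}9.png",im)
    if n=="side": zoom(im,310,125,410,215,7,"pics/s9z.png")
    else: zoom(im,330,135,430,235,6,"pics/t9z.png")
E
```

```text
pos [ 0.5243 -0.2492  0.1389] yaw 5.96 n 1 F [ 0.3  0.7 -3.8] open 0.0124 t 9.075
dp [[0.0014, 0.0049, 0.0005]]
dr each [ 0.08  0.06 -0.07]
```

View pics/s9z.png

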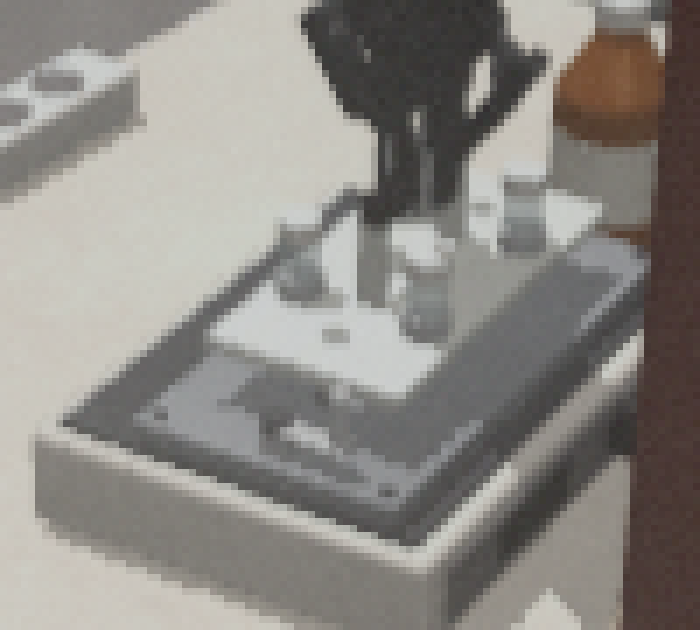

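View pics/t9z.png

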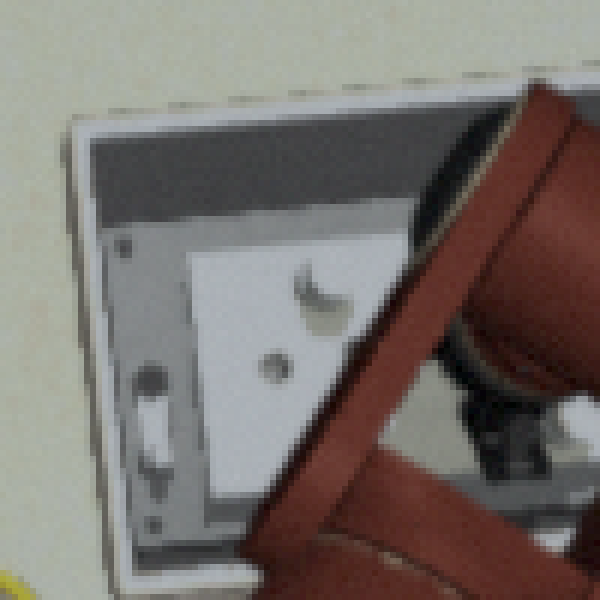

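Run:
```python
from h import *
P=ray("top",375.5,196.2,.102);print(P);Q=P.copy();Q[2]=.1205;print(proj("top",[Q]))
print(ray("top",375.3,195.8,.1205))
im=cv2.imread("pics/top9.png");a=cv2.resize(im[183:208,360:392],None,fx=14,fy=14,interpolation=cv2.INTER_CUBIC)
im=cv2.imread("pics/side9.png");b=cv2.resize(im[165:190,345:377],None,fx=14,fy=14,interpolation=cv2.INTER_CUBIC)
cv2.imwrite("pics/hole.png",np.vstack([a[:290],b[:290]]))
```

```text
[ 0.51542981 -0.17575072  0.102     ]
[[376.26692587 195.68873632]]
[ 0.51511611 -0.17315141  0.1205    ]
```

View pics/hole.png

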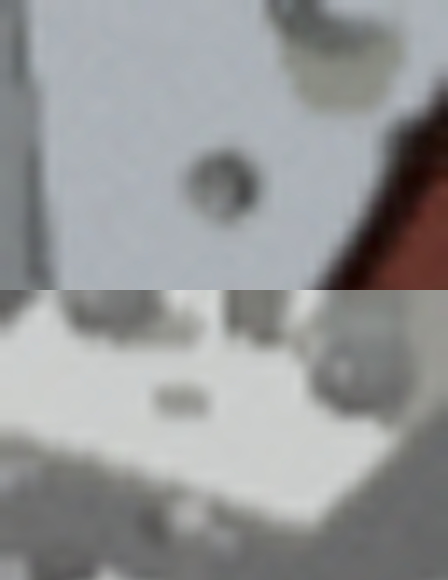

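Emit:
servo_tool(delta_pos=[[0.002, 0.004, 0.0005], [0, 0.003, 0], [0, 0.001, 0], [0, 0, 0]], dr=[[0, 0, 0], [0, 0, 0], [0, 0, 0], [0, 0, 0]], grip=[0, 0, 0, 0])

```text
t: 9.68
tool_pos: [0.526, -0.2519, 0.1324]
tool_rot: [-1.256, 1.131, -1.134]
contact_force: [-0.5, -0.1, -3.3]
opening: 0.0123
```

```bash
python3 plan.py .525 -.251 .128 5.9 1
python3 - <<'E'
from h import *
im=ctrl.get_image("top")[:,:,::-1]; cv2.imwrite("pics/top10.png",im);a=cv2.resize(im[183:208,360:392],None,fx=20,fy=20,interpolation=cv2.INTER_CUBIC)
cv2.imwrite("pics/hole10.png",a)
E
```

```text
pos [ 0.526  -0.2519  0.1324] yaw 5.95 n 1 F [-0.5 -0.1 -3.3] open 0.0123 t 9.675
dp [[-0.001, 0.0044, -0.0009]]
dr each [-0.07  0.05  0.05]
```

View pics/hole10.png

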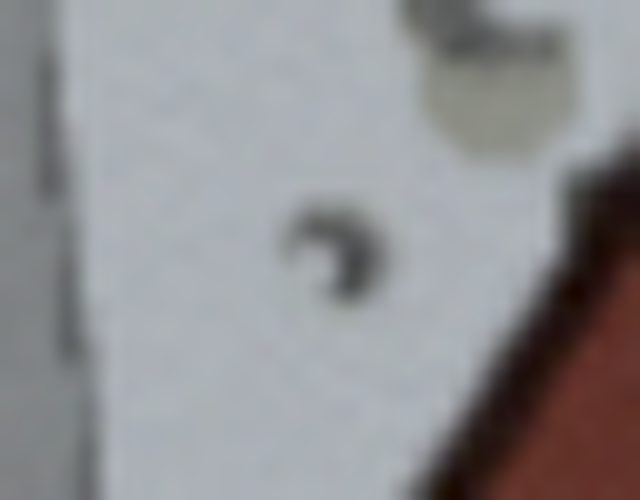

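Emit:
servo_tool(delta_pos=[[-0.002, 0.001, -0.001], [0, 0.001, -0.0005], [0, 0.001, 0], [0, 0, 0]], dr=[[0, 0, 0], [0, 0, 0], [0, 0, 0], [0, 0, 0]], grip=[0, 0, 0, 0])

```text
t: 10.22
tool_pos: [0.5242, -0.2499, 0.1294]
tool_rot: [-1.256, 1.131, -1.134]
contact_force: [0.2, -0.5, -4.0]
opening: 0.012
```

```bash
python3 plan.py .5246 -.25 .128 5.9 1
python3 - <<'E'
from h import *
im=ctrl.get_image("top")[:,:,::-1]; cv2.imwrite("pics/top11.png",im);a=cv2.resize(im[183:208,360:392],None,fx=20,fy=20,interpolation=cv2.INTER_CUBIC)
cv2.imwrite("pics/hole11.png",a)
E
```

```text
pos [ 0.5242 -0.2499  0.1294] yaw 5.96 n 1 F [ 0.2 -0.5 -4. ] open 0.012 t 10.225
dp [[0.0001, 0.0014, 0.0003]]
dr each [-0.08  0.06  0.06]
```

View pics/hole11.png

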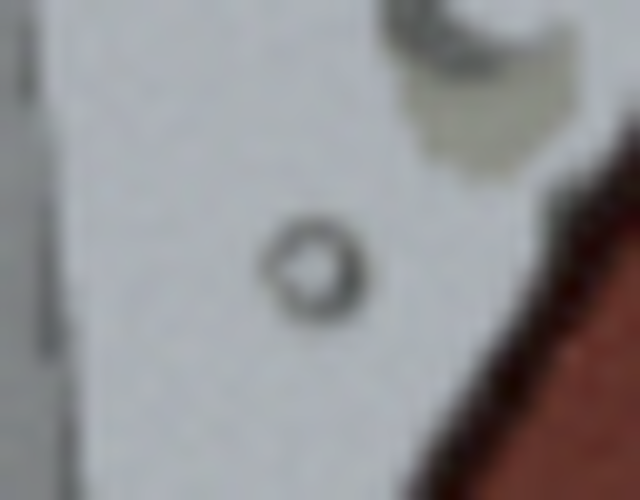

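Emit:
servo_tool(delta_pos=[[0, 0.002, 0], [0, 0.002, 0], [0, 0, 0]], dr=[[0, 0, 0], [0, 0, 0], [0, 0, 0]], grip=[0, 0, 0])

```text
t: 10.65
tool_pos: [0.5243, -0.25, 0.1252]
tool_rot: [-1.256, 1.13, -1.134]
contact_force: [0.6, -0.3, -4.3]
opening: 0.0121
```

Emit:
servo_tool(delta_pos=[[0, 0.002, 0], [0, 0.002, 0], [0, 0, 0]], dr=[[0, 0, 0], [0, 0, 0], [0, 0, 0]], grip=[0, 0, 0])

```text
t: 11.02
tool_pos: [0.5243, -0.25, 0.1208]
tool_rot: [-1.256, 1.131, -1.134]
contact_force: [-0.2, -0.1, -4.0]
opening: 0.0118
```

Emit:
servo_tool(delta_pos=[[0, 0.003, 0], [0, 0.003, 0], [0, 0, 0]], dr=[[0, 0, 0], [0, 0, 0], [0, 0, 0]], grip=[0, 0, 0])

```text
t: 11.4
tool_pos: [0.5243, -0.25, 0.1143]
tool_rot: [-1.256, 1.131, -1.134]
contact_force: [0.2, 0.0, -4.3]
opening: 0.0125
```

Run:
```python
from h import *
im=ctrl.get_image("top")[:,:,::-1]; cv2.imwrite("pics/top12.png",im);a=cv2.resize(im[183:208,360:392],None,fx=14,fy=14,interpolation=cv2.INTER_CUBIC)
im=ctrl.get_image("side")[:,:,::-1]; b=cv2.resize(im[125:210,315:405],(448,423),interpolation=cv2.INTER_CUBIC)
cv2.imwrite("pics/hole12.png",np.vstack([a[80:],b])[:600])
```

```text
(no output)
```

View pics/hole12.png

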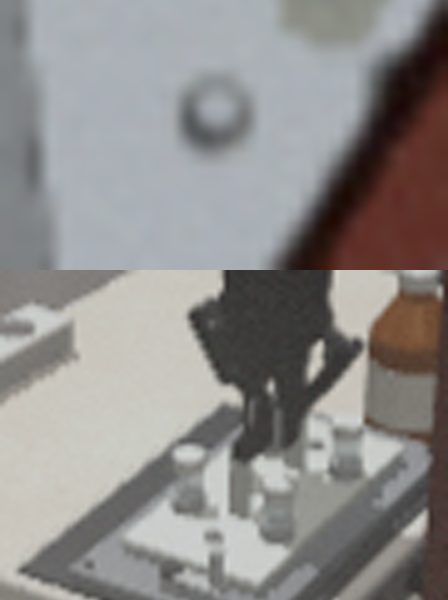

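Emit:
servo_tool(delta_pos=[[0, 0.002, 0], [0, 0.0015, 0], [0, 0, 0]], dr=[[0, 0, 0], [0, 0, 0], [0, 0, 0]], grip=[0, 0, 0])

```text
t: 11.88
tool_pos: [0.5246, -0.2502, 0.1112]
tool_rot: [-1.256, 1.13, -1.134]
contact_force: [0.3, 0.6, -4.7]
opening: 0.0121
```

Emit:
servo_tool(delta_pos=[[0, 0.0015, 0], [0, 0.001, 0], [0, 0, 0]], dr=[[0, 0, 0], [0, 0, 0], [0, 0, 0]], grip=[0, 0, 0])

```text
t: 12.25
tool_pos: [0.5248, -0.2503, 0.1092]
tool_rot: [-1.256, 1.13, -1.135]
contact_force: [0.7, 0.7, -2.7]
opening: 0.0122
```

Emit:
servo_tool(delta_pos=[[0, 0.001, 0], [0, 0, 0]], dr=[[0, 0, 0], [0, 0, 0]], grip=[0, 0])

```text
t: 12.5
tool_pos: [0.525, -0.2504, 0.1092]
tool_rot: [-1.256, 1.129, -1.135]
contact_force: [-0.2, 0.2, -3.0]
opening: 0.0123
```

Emit:
servo_tool(delta_pos=[[0, 0.001, 0], [0, 0, 0]], dr=[[0, 0, 0], [0, 0, 0]], grip=[0, 0])

```text
t: 12.75
tool_pos: [0.5251, -0.2504, 0.1091]
tool_rot: [-1.256, 1.129, -1.135]
contact_force: [0.1, 0.1, -2.1]
opening: 0.0126
```

Emit:
servo_tool(delta_pos=[[0, 0.002, 0], [0, 0, 0]], dr=[[0, 0, 0], [0, 0, 0]], grip=[0, 0], grip_force=40)

```text
t: 13.0
tool_pos: [0.5254, -0.2505, 0.1092]
tool_rot: [-1.256, 1.129, -1.135]
contact_force: [-0.5, 0.7, -3.4]
opening: 0.0123
```

Run:
```python
from h import *
im=ctrl.get_image("top")[:,:,::-1]; cv2.imwrite("pics/top13.png",im)
zoom(im,330,135,440,235,6,"pics/t13z.png")
im=ctrl.get_image("side")[:,:,::-1]; cv2.imwrite("pics/side13.png",im)
zoom(im,310,125,410,215,7,"pics/s13z.png")
```

```text
(no output)
```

View pics/s13z.png

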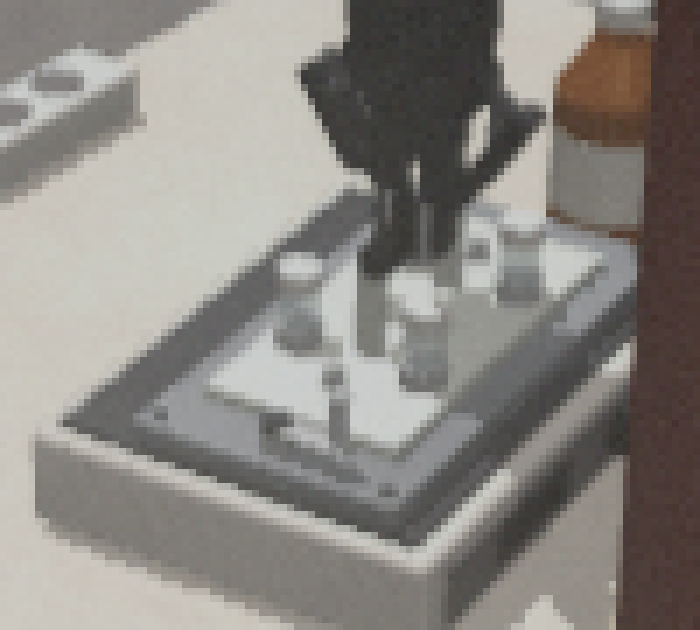

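View pics/t13z.png

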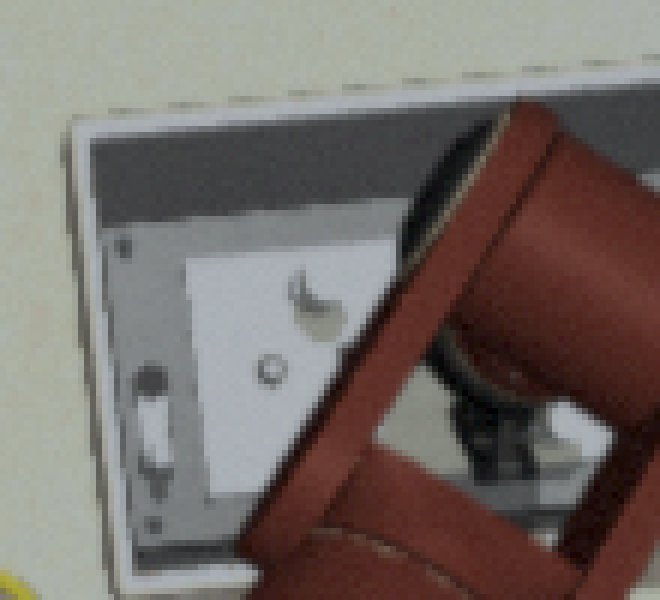

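Emit:
servo_tool(delta_pos=[[0, 0.004, 0]], dr=[[0, 0, 0]], grip=[0])

```text
t: 13.22
tool_pos: [0.5255, -0.2506, 0.109]
tool_rot: [-1.257, 1.13, -1.134]
contact_force: [-16.6, 9.6, 31.6]
opening: 0.0123
```

Emit:
servo_tool(delta_pos=[[0, 0, 0], [0, 0, 0]], dr=[[0, 0, 0], [0, 0, 0]], grip=[0, 0], grip_force=20)

```text
t: 13.48
tool_pos: [0.5259, -0.251, 0.1091]
tool_rot: [-1.256, 1.128, -1.135]
contact_force: [-0.2, -0.0, -0.9]
opening: 0.0123
```

Emit:
servo_tool(delta_pos=[[0, 0, 0], [0, 0, 0], [0, 0, 0]], dr=[[0, 0, 0], [0, 0, 0], [0, 0, 0]], grip=[0.25, 0.4, 0.45])

```text
t: 13.85
tool_pos: [0.5264, -0.2514, 0.1087]
tool_rot: [-1.256, 1.127, -1.137]
contact_force: [0.8, -0.8, 0.1]
opening: 0.0385
```

Run:
```python
from h import *
im=ctrl.get_image("top")[:,:,::-1]; cv2.imwrite("pics/top14.png",im)
zoom(im,330,135,440,235,6,"pics/t14z.png")
im=ctrl.get_image("side")[:,:,::-1]; cv2.imwrite("pics/side14.png",im)
zoom(im,310,125,410,215,7,"pics/s14z.png")
```

```text
(no output)
```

View pics/s14z.png

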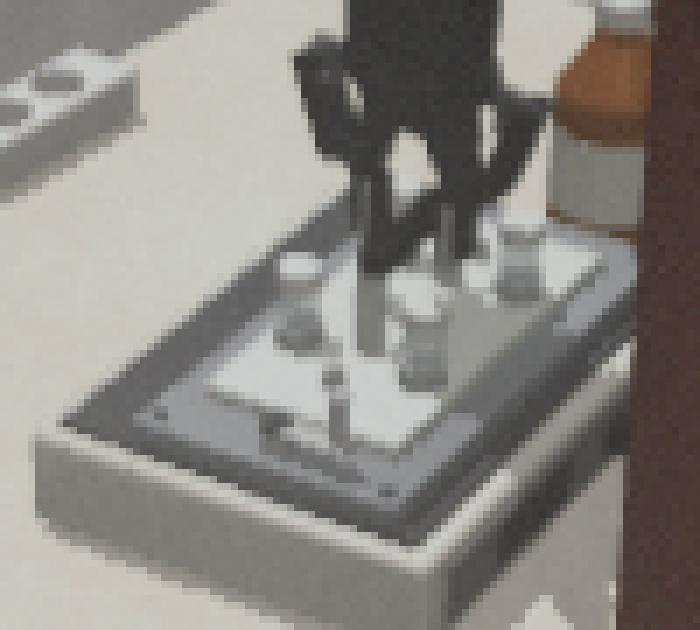

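View pics/t14z.png

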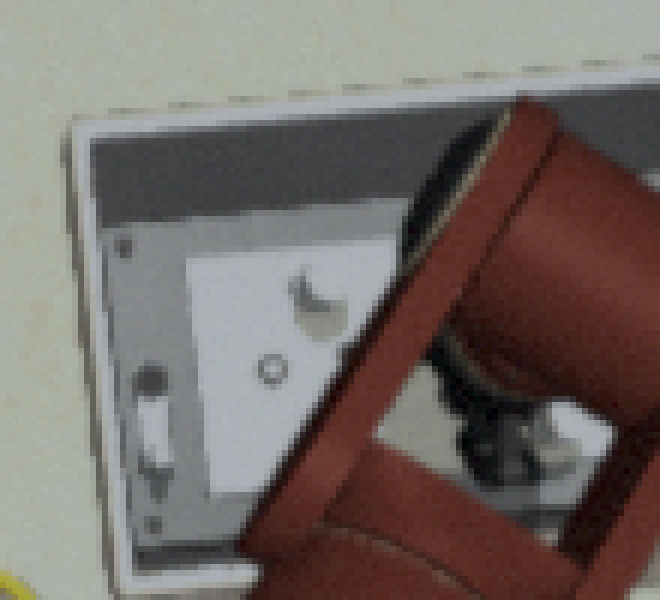

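Emit:
servo_tool(delta_pos=[[0, -0.005, 0], [0, -0.025, 0], [0, -0.04, 0], [0, -0.03, 0], [0, 0, 0]], dr=[[0, 0, 0], [0, 0, 0], [0, 0, 0], [0, 0, 0], [0, 0, 0]], grip=[0.45, 0.45, 0.45, 0.45, 0.45])

```text
t: 14.58
tool_pos: [0.5259, -0.251, 0.2122]
tool_rot: [-1.256, 1.127, -1.137]
contact_force: [0.1, -0.6, 0.5]
opening: 0.0382
```

```bash
cat > cat.py <<'E'
from plan import *
th=np.radians(5.8); C=np.array([.524,-.249])
Rm=np.array([[np.cos(th),-np.sin(th)],[np.sin(th),np.cos(th)]])
piv=C+Rm@[0,.13]
def pos(d,e=-.030): return piv+Rm@(d*np.array([.7071,-.7071])+e*np.array([.7071,.7071]))
E
python3 - <<'E'
from cat import *
print("piv",piv,"post",piv+Rm@[-.036,0],"start",pos(-.052),"end",pos(.0095))
for n in("top","side"):
    im=ctrl.get_image(n)[:,:,::-1].copy(); cv2.imwrite(f"pics/{n}15.png",im)
    x0,y0,x1,y1=(330,135,450,235) if n=="top" else (310,125,410,215)
    s=6
    b=cv2.resize(im[y0:y1,x0:x1],None,fx=s,fy=s,interpolation=cv2.INTER_CUBIC)
    pp=piv+Rm@[-.036,0]
    for P,c in(((*piv,.09),(0,255,0)),((*pp,.1275),(0,0,255)),((*pp,.0975),(255,0,0))):
        u,v=proj(n,P)[0]; cv2.circle(b,(int((u-x0+.5)*s),int((v-y0+.5)*s)),3,c,-1)
    cv2.imwrite(f"pics/{n}15z.png",b)
p=pos(-.052); plan(np.array([*p,.17]),50.8)
print(ctrl.get_obs()["q"])
E
```

```text
piv [ 0.51086268 -0.11966551] post [ 0.47504698 -0.12330353] start [ 0.45160526 -0.11004841] end [ 0.49926389 -0.14891784]
pos [ 0.5243 -0.25    0.2084] yaw 5.97 n 5 F [ 0.6  0.2 -0.7] open 0.0384 t 14.675
dp [[-0.0293, 0.0077, -0.0115], [-0.0308, 0.0077, -0.0068], [-0.0315, 0.0077, -0.0019], [-0.0314, 0.0077, 0.003], [-0.0305, 0.0077, 0.0078]]
dr each [ 0.01 -8.97 -0.01]
[-5.72766171e-01 -4.74816234e-02  1.72317761e+00 -4.74337937e-04
  1.46669145e+00 -6.76995372e-01]
```

View pics/top15z.png

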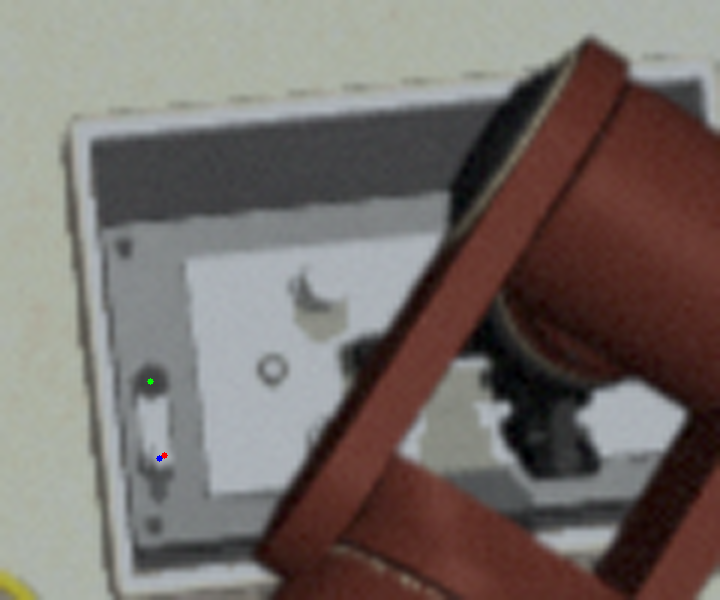

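View pics/side15z.png

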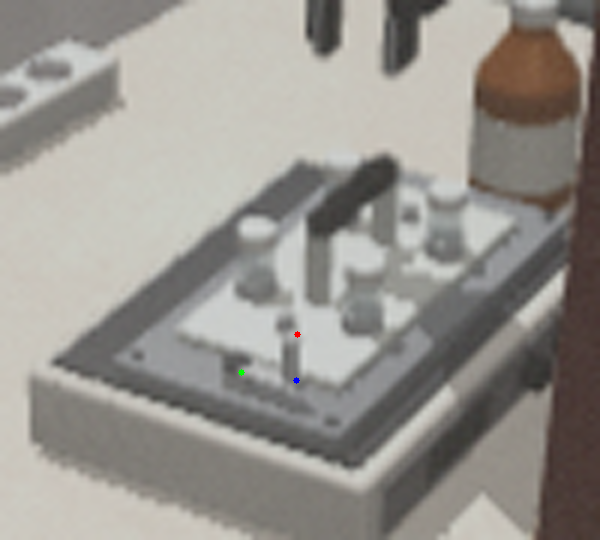

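Emit:
servo_tool(delta_pos=[[-0.029, 0, -0.011], [-0.031, 0.002, -0.007], [-0.031, 0.004, -0.002], [-0.031, 0.004, 0.003], [-0.026, 0.004, 0.008]], dr=[[0, -9, 0], [0, -9, 0], [0, -9, 0], [0, -9, 0], [0, -8, 0]], grip=[0, 0, 0, 0, 0])

```text
t: 15.3
tool_pos: [0.4473, -0.11, 0.1826]
tool_rot: [-1.503, 0.544, -0.514]
contact_force: [-0.2, -0.6, -0.5]
opening: -0.0
```

Emit:
servo_tool(delta_pos=[[0, 0, 0], [0, 0, 0]], dr=[[0, 0, 0], [0, 0, 0]], grip=[0, 0])

```text
t: 15.55
tool_pos: [0.4453, -0.1087, 0.1789]
tool_rot: [-1.503, 0.549, -0.51]
contact_force: [0.4, -0.2, 0.7]
opening: 0.0001
```

Run:
```python
from cat import *
p=pos(-.052); plan(np.array([*p,.13]),50.8,rows=3)
```

```text
pos [ 0.4453 -0.1087  0.1789] yaw 51.22 n 3 F [ 0.4 -0.2  0.7] open 0.0001 t 15.55
dp [[0.0023, 0.0162, 0.0011], [0.0022, 0.0162, 0.001], [0.0021, 0.0163, 0.001]]
dr each [ 0.11  0.14 -0.45]
```

Emit:
servo_tool(delta_pos=[[0.001, 0.018, 0.001], [0.001, 0.018, 0.001], [0, 0.01, 0], [0, 0, 0]], dr=[[0.1, 0, -0.5], [0.1, 0, -0.5], [0, 0, 0], [0, 0, 0]], grip=[0, 0, 0, 0])

```text
t: 16.05
tool_pos: [0.4484, -0.1109, 0.1307]
tool_rot: [-1.504, 0.542, -0.53]
contact_force: [0.5, 1.2, -0.2]
opening: 0.0
```

Run:
```python
from cat import *
p=pos(-.052); plan(np.array([*p,.093]),50.8,rows=3)
im=ctrl.get_image("side")[:,:,::-1].copy(); zoom(im,310,125,410,215,7,"pics/s16z.png")
im=ctrl.get_image("top")[:,:,::-1].copy(); zoom(im,320,135,440,235,6,"pics/t16z.png")
```

```text
pos [ 0.4484 -0.1109  0.1307] yaw 50.79 n 3 F [ 0.5  1.2 -0.2] open 0.0 t 16.05
dp [[0.0007, 0.0126, 0.0009], [0.0007, 0.0126, 0.0009], [0.0007, 0.0126, 0.0009]]
dr each [ 0.06 -0.   -0.13]
```

View pics/s16z.png

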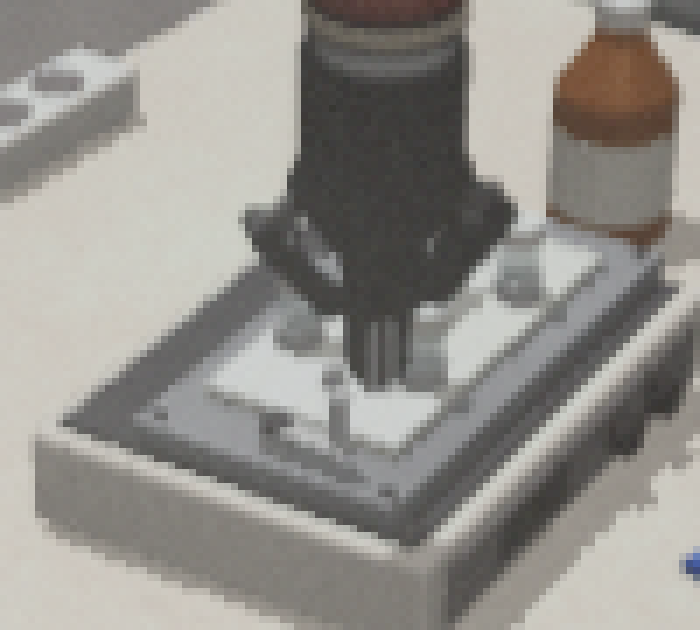

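View pics/t16z.png

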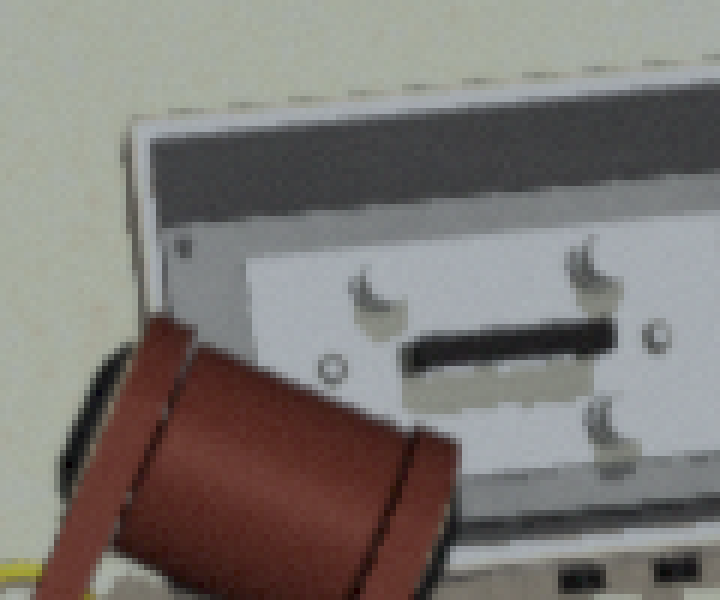

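Emit:
servo_tool(delta_pos=[[0.001, 0.013, 0.001], [0.001, 0.013, 0.001], [0, 0.01, 0.001], [0, 0, 0]], dr=[[0, 0, -0.2], [0, 0, -0.2], [0, 0, 0], [0, 0, 0]], grip=[0, 0, 0, 0])

```text
t: 16.65
tool_pos: [0.4532, -0.1102, 0.0943]
tool_rot: [-1.507, 0.533, -0.538]
contact_force: [0.3, 0.1, -0.2]
opening: 0.0
```

Run:
```python
from cat import *
p=pos(-.041); plan(np.array([*p,.093]),50.8,rows=1)
im=ctrl.get_image("side")[:,:,::-1].copy(); zoom(im,310,125,410,215,7,"pics/s17z.png")
```

```text
pos [ 0.4532 -0.1102  0.0943] yaw 50.8 n 1 F [ 0.3  0.1 -0.2] open 0.0 t 16.65
dp [[0.0096, 0.0013, -0.0009]]
dr each [0.13 0.   0.24]
```

View pics/s17z.png

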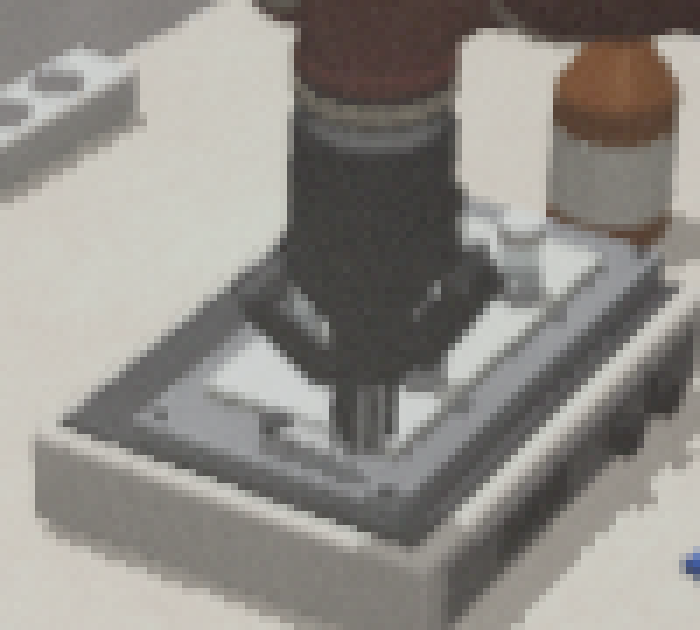

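Emit:
servo_tool(delta_pos=[[0.006, 0, -0.001], [0.008, 0, 0], [0.008, 0, 0], [0.008, 0, 0], [0.006, 0, 0]], dr=[[0, 0, 0], [0, 0, 0], [0, 0, 0], [0, 0, 0], [0, 0, 0]], grip=[0, 0, 0, 0, 0])

```text
t: 17.32
tool_pos: [0.4754, -0.1346, 0.0931]
tool_rot: [-1.511, 0.547, -0.524]
contact_force: [-2.5, -0.0, 0.5]
opening: 0.0003
```

Run:
```python
from cat import *
p=pos(.0095); plan(np.array([*p,.093]),50.8,rows=3)
im=ctrl.get_image("side")[:,:,::-1].copy(); zoom(im,310,125,410,215,7,"pics/s18z.png")
```

```text
pos [ 0.4754 -0.1346  0.0931] yaw 50.83 n 3 F [-2.5 -0.   0.5] open 0.0003 t 17.325
dp [[0.0092, -0.0001, 0.0013], [0.0092, -0.0001, 0.0013], [0.0092, -0.0, 0.0013]]
dr each [ 0.23  0.01 -0.22]
```

View pics/s18z.png

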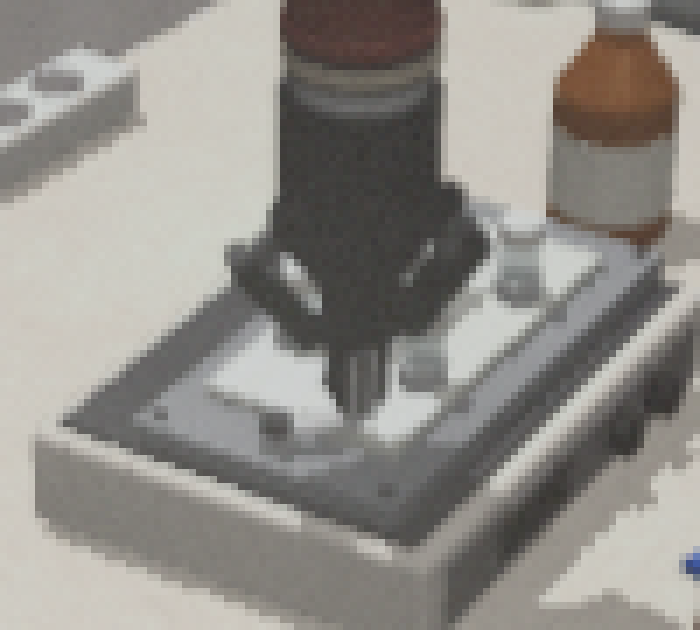

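Emit:
servo_tool(delta_pos=[[0.008, 0, 0.002], [0.008, 0, 0.001], [0.006, 0, 0.001], [0.003, 0, 0], [0, 0, 0]], dr=[[0, 0, 0], [0, 0, 0], [0, 0, 0], [0, 0, 0], [0, 0, 0]], grip=[0, 0, 0, 0, 0])

```text
t: 18.0
tool_pos: [0.5006, -0.1466, 0.0933]
tool_rot: [-1.507, 0.546, -0.524]
contact_force: [-1.9, 2.2, 0.4]
opening: 0.0001
```

Run:
```python
from cat import *
p=pos(.0095); plan(np.array([*p,.093]),50.8,rows=1)
im=ctrl.get_image("side")[:,:,::-1].copy(); zoom(im,310,125,410,215,7,"pics/s19z.png")
```

```text
pos [ 0.5006 -0.1466  0.0933] yaw 50.86 n 1 F [-1.9  2.2  0.4] open 0.0001 t 18.0
dp [[0.0004, 0.0003, -0.0026]]
dr each [ 0.44  0.05 -0.68]
```

View pics/s19z.png

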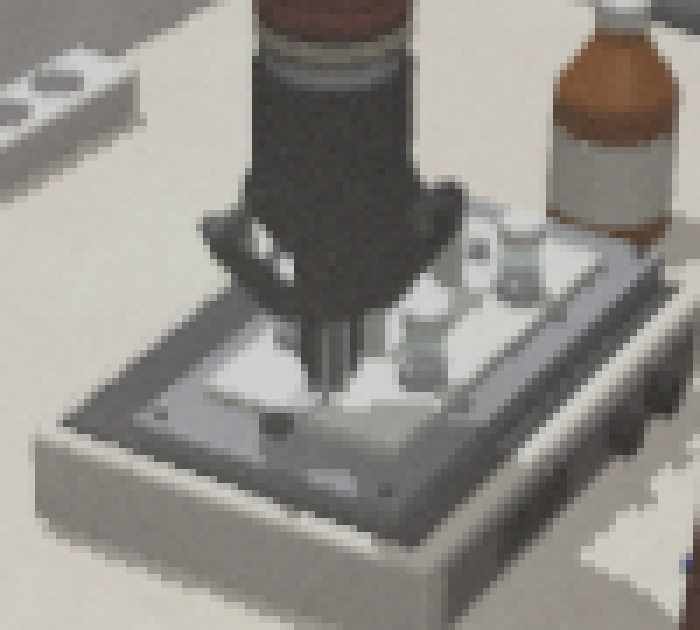

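Emit:
servo_tool(delta_pos=[[0.002, 0, -0.001], [0, 0, 0]], dr=[[0, 0, 0], [0, 0, 0]], grip=[0, 0])

```text
t: 18.3
tool_pos: [0.5005, -0.1468, 0.0933]
tool_rot: [-1.504, 0.548, -0.521]
contact_force: [-1.0, 2.1, 1.4]
opening: 0.0003
```

Emit:
servo_tool(delta_pos=[[0.002, 0, 0]], dr=[[0, 0, 0]], grip=[0])

```text
t: 18.42
tool_pos: [0.5007, -0.147, 0.0931]
tool_rot: [-1.503, 0.551, -0.517]
contact_force: [-8.4, 8.4, 6.2]
opening: -0.0001
```

Emit:
servo_tool(delta_pos=[[0, 0, 0], [-0.01, 0, 0], [-0.01, -0.01, 0], [0, -0.05, 0], [0, -0.05, 0]], dr=[[0, 0, 0], [0, 0, 0], [0, 0, 0], [0, 0, 0], [0, 0, 0]], grip=[0, 0, 0, 0, 0])

```text
t: 19.05
tool_pos: [0.4834, -0.1345, 0.2033]
tool_rot: [-1.506, 0.556, -0.514]
contact_force: [0.4, -0.8, 0.1]
opening: -0.0001
```

Emit:
servo_tool(delta_pos=[[-0.05, -0.01, 0], [-0.05, 0, 0], [-0.05, 0, 0], [-0.03, 0, 0], [0, 0, 0]], dr=[[0, 0, 0], [0, 0, 0], [0, 0, 0], [0, 0, 0], [0, 0, 0]], grip=[0, 0, 0, 0, 0])

```text
t: 19.68
tool_pos: [0.3437, -0.0204, 0.2276]
tool_rot: [-1.508, 0.537, -0.536]
contact_force: [1.0, -0.5, -0.7]
opening: 0.0
```

Run:
```python
from cat import *
for n in("top","side"):
    im=ctrl.get_image(n)[:,:,::-1].copy(); cv2.imwrite(f"pics/{n}20.png",im)
    x0,y0,x1,y1=(335,135,465,240) if n=="top" else (310,125,410,215)
    s=6
    b=cv2.resize(im[y0:y1,x0:x1],None,fx=s,fy=s,interpolation=cv2.INTER_CUBIC)
    for phi in(0,.2):
        q=piv+Rm@[-.036*np.sin(phi),-.036*np.cos(phi)]
        u,v=proj(n,(*q,.1275))[0]; cv2.circle(b,(int((u-x0+.5)*s),int((v-y0+.5)*s)),3,(0,0,255) if phi==0 else (0,255,0),-1)
    cv2.imwrite(f"pics/{n}20z.png",b)
print(ctrl.get_obs()["tool_pos"],ctrl.get_obs()["contact_force"])
```

```text
[ 0.34450144 -0.02115826  0.22742794] [ 0.08007525  0.53979928 -0.14246016]
```

View pics/top20z.png

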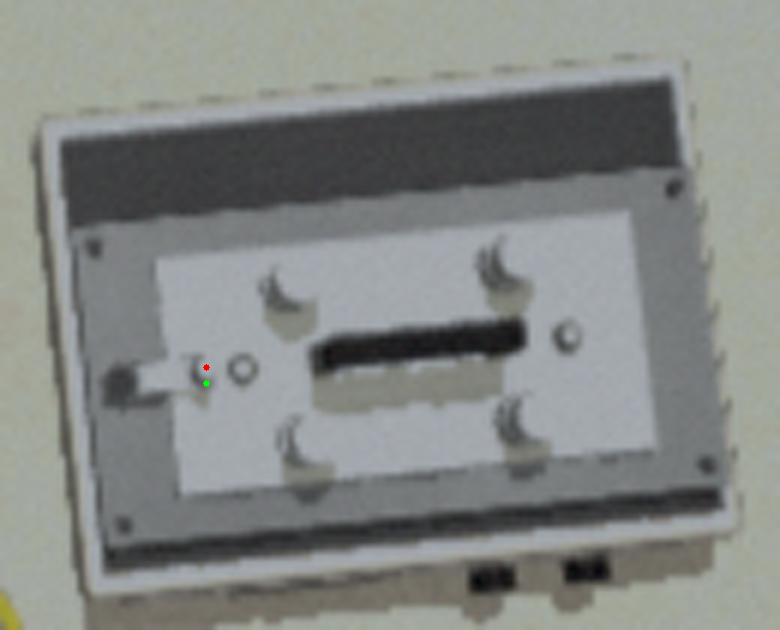

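View pics/side20z.png

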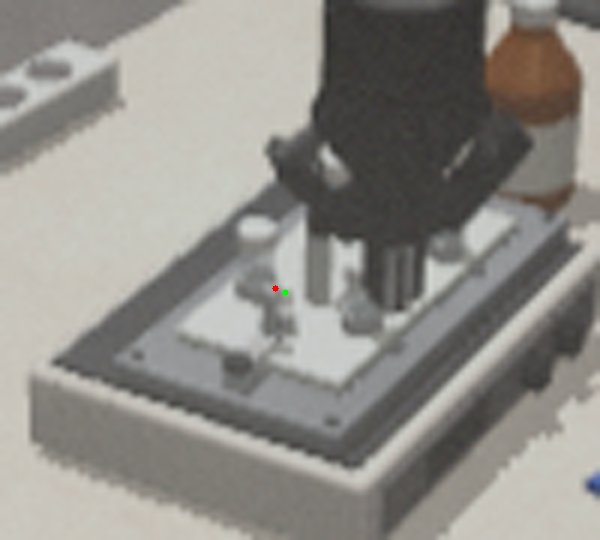

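Run:
```python
from h import *
a=cv2.imread("pics/top20.png");b=cv2.imread("pics/side20.png")
a=cv2.resize(a[183:213,350:392],None,fx=12,fy=12,interpolation=cv2.INTER_CUBIC)[:300]
b=cv2.resize(b[165:195,340:382],None,fx=12,fy=12,interpolation=cv2.INTER_CUBIC)[:300]
cv2.imwrite("pics/z20.png",np.vstack([a,b]))
```

```text
(no output)
```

View pics/z20.png

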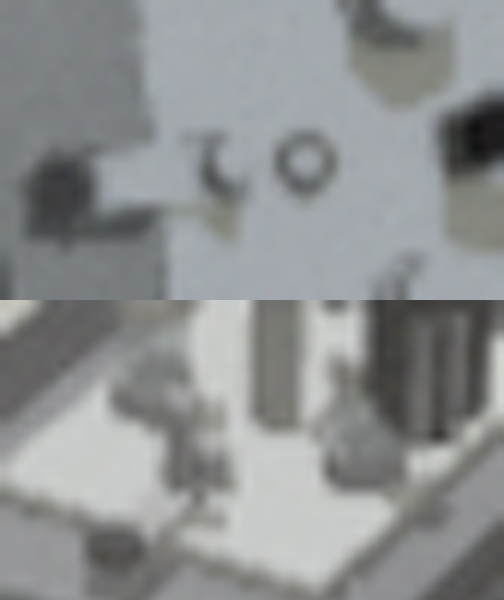

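Run:
```python
from station import ctrl
print(ctrl.get_obs()["t"],abs(ctrl.get_obs()["dq"]).max(),ctrl.finish_job())
```

```text
the job is handed in; nothing more can be done
19.775 0.040015826779447435 None
```

The frame is seated over both pins and released, the catch is swung closed to its stop, and I handed the job in at 19.8 s. No verdict was reported.

**What I did:** I lifted the white frame by its handle and lined its holes up with the pins using the pictures. I lowered it in small steps, and neither pin resisted on the way down. After release I pushed the catch post round with the closed fingers until the force rose and it stopped moving, then moved the arm clear.

**Last checks**
- **Frame:** in the top picture both pins show through their holes, and the plate is parallel to the carriage. The tool stopped at the height expected for a fully home frame.
- **Catch:** the arm lies along the shaker's -y over the frame's end, at its stop to within about 0.05 rad by eye. Pushing at about 12 N moved it no further.
- **Robot:** the arm is clear of everything, with the measured contact force at about zero.

**What failed or disagreed**
- **First grasp missed:** the fingers closed above the handle. In the pictures the fingertips sit about 14 mm behind the reported tool point, where the description puts them 14 mm ahead. I allowed for this from then on.
- **One push was firmer than intended:** a final 4 mm step to confirm the seat peaked at about 32 N vertical on the wrist (about 37 N with the sideways part), and by the net change the frame may have pressed on the shaker with up to about 40 N. That is right at the 40 N limit, and I could not measure the frame-to-shaker force itself.
- **Bystanders:** I did not measure their positions again at the end; nothing in the pictures looked disturbed.

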